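# Lock the yarn winder's castle nut and put its crank to work

## Task

The big yarn winder's drive wheel has just been refitted. Tighten its castle nut clockwise, only as far as the next slot that lines up with the cross hole in the axle; then take the loop-headed locking pin out of the wooden needle stand and push it through nut and axle until its loop is up against the nut. Then swing the folded crank handle fully upright, crank the wheel half a turn clockwise (never backwards) and let go, leaving the mug and the spectacle case where they are.

Things in the scene. Friction and masses are not known exactly. Their poses are not given: they have to be found in the camera images.
- winder: Yarn winder, fixed. Origin on the table under its vertical axle; z up, x away from the robot within 0.35 rad, y to the winding cone. Plywood base 30 mm high, x -90 to 90, y -90 to 320 mm; wooden winding cone 190 mm high at y 235. Round the axle turns an aluminium handwheel, 210 mm across, rim top at z 65 mm, with a 68 mm hub under a 66 mm washer (top at z 89) on which the nut sits.
- cross_hole (a point): Centre of the cross hole in the dark steel axle (36 mm diameter, does not turn), 122 mm above the table, axes as the winder's. The hole is a level square channel, 12 x 12 mm, right through the axle along x: the pin may enter from either end; the robot's side (-x) is open. The axle's top is 12 mm above this point; a bright line scribed across it shows the hole's direction.
- nut_mid (a point): On the axle's line, at half height of the nut's hexagon (102 mm above the table). Steel castle nut: hexagon 55 mm across flats, 63.5 mm over corners, 26 mm high; above it a crown of 50 mm diameter, 14 mm high, with six slots 13 mm wide, open at the top, one in the middle of each flat. z up; x (and every 60 degrees from it) runs along a slot, square to a pair of flats.
- nut (a joint): Turn of the castle nut, rad, positive clockwise seen from above (tightening). 0: the next slot is exactly in line with the cross hole. Starts between -0.85 and -0.25; slots are 1.047 rad apart. Stiff (0.25 N m), stays where it is left.
- pin_loop (a point): Centre of the locking pin's loop, 90 mm from the tip. Pin of 8 mm round steel bar: straight shank 72 mm long, tapered tip, and a flat rectangular loop 26 mm wide, 36 mm long, in one plane with the shank; 108 mm in all, about 90 g. z along the shank from tip to loop, y across the loop, x its thin way. Starts upright in the stand's middle hole, loop on top, this point 97 mm up.
- pin_tip (a point): End of the pin's tapered tip, on the shank's line. Axes as for pin_loop.
- pin_seat (a point): Point on the shank's line 47 mm from the tip, 25 mm before the loop: it lies in the middle of the cross hole when the pin is fully home with its loop against the nut. Axes as for pin_loop.
- stand: Wooden needle stand, fixed block 70 (x) by 130 (y) by 45 mm high with three holes 10.5 mm wide, 38 mm deep, 45 mm apart along y; the pin stands in the middle one, the others are empty. Origin: centre of its underside, on the table. The table between stand and winder is free.
- handle_hinge (a point): Hinge of the crank handle, on top of the drive wheel near its rim: 92 mm from the axle's line, 87 mm above the table. Its axes turn with the wheel: z up, y along the hinge's axis, x the way the folded handle points from the hinge.
- handle (a joint): Crank handle, rad: 0 folded level over the wheel along handle_hinge's x; 1.571 (its stop) straight up. Dark wooden grip that revolves freely on its rod, 26 mm in diameter, from 19 to 110 mm from the hinge. Stays where it is left (0.15 N m friction, a light spring helps it up). Folded, it lies along a chord 80 mm from the axle's line, its underside 9 mm above the rim.
- handle_grip (a point): Point on the handle's centre line 78 mm from the hinge. x along the handle away from the hinge, y along the hinge's axis.
- wheel (a joint): Turn of the drive wheel, rad, positive clockwise seen from above; starts between -0.35 and 0.35, turns without end, lightly braked (0.2 N m), drives the winding cone.
- mug_mid (a point): White mug with a handle, 85 mm high, 84 mm across, loose; centre. Leave alone.
- spectacle_case_mid (a point): Black spectacle case, 60 x 155 x 36 mm, loose; centre. Leave alone.
Mind the look-alikes: they are no part of the job. There is more than one size of the part that bears pin_loop; the job needs the middle-sized.

How it is judged:
By the outcome, as a careful person would: the job done as asked, in the order asked, and still so for the second after the job is handed in, with the robot touching nothing.
It also fails if it takes over 72 s, if anything falls off the work surface, if the arm or the gripper's body presses on something with over 40 N, if the wrist force passes 120 N, or if a joint passes its speed limit or range.

## Robot

A 6-joint arm with a two-finger parallel gripper is mounted at the origin on the work surface. World frame = base frame: x ahead of the robot, y to its left, z up, the work surface at z = 0. Lengths are in m, angles in rad, forces in N, time in s.
With the tool pointing down it reaches from about 0.25 to 0.775 m from the base axis. Payload 4 kg.
Tool frame: the origin (TCP) lies at the very end of the fingers, on their centre line; the grasp point (between the pads) lies 19 mm behind it; z points along the fingers, y is the direction in which the jaws open and shut (so a half turn about z gives the same grasp; the last joint's range is limited). The gripper opens to 94 mm and grips with 3 to 60 N. Pads are 16 mm wide; open, the fingers measure 119 mm over their backs; the gripper's body (75 mm by 177 mm) begins 78 mm behind the grasp point.
Start: joints at [-1.322, 0.087, 1.371, -0, 1.684, -0.103], TCP at [0.19, -0.516, 0.206] pointing down, gripper open.
Joint ranges: [-3.1, 3.1], [-0.76, 2.03], [0.27, 2.55], [-1.08, 4.22], [0.17, 2.65], [-2.57, 2.57]. Speed limits (rad/s): [2.79, 2.79, 3.14, 3.14, 3.14, 3.14].

## Interface

Orientations are given as [roll, pitch, yaw] about the fixed x, y, z axes, in that order (R = Rz(yaw) Ry(pitch) Rx(roll)).
In Python, from bench import robot, snapshot, models gives the robot as it stands.
- The arm moves only by the tool arm_command, never from a script. Its argument "commands" is text: rows parted by semicolons, each of 7 numbers parted by spaces: the shift along the tool's x, y, z in mm, then the turn, a rotation vector about the tool's x, y, z in degrees, then the opening, from 0 (shut) to 1 (fully open). In form: tx ty tz rx ry rz hand; .... A call has 1 to 12 rows; each row shifts and turns the pose as measured when the row begins, along the tool's axes as they then stand; what a row does not reach is not made up. A row lasts 1/8 s, in which the tool goes at most 62.5 mm and 10.7 degrees, less where a joint would pass 70% of its speed; a pose out of reach is approached as far as the arm can. A call is refused whole if a number of a shift passes 62.5 or a number of a turn 10.7, either way. A call with a gripper value outside its range is refused whole. The fingers move at their own pace and stop on an object; the grip force is fixed at half the most. Time passes only in rows, so rows that do not move let the fingers close. It gives the time, the measured TCP pose, the force and the opening at its end, in the units of the state.
- robot.get_obs(): the state, without advancing time (a new reading comes with each control period).
- snapshot(name): name is "scene" or "top"; returns a dict with "img" (400x640x3 uint8, blue, green, red), "camera_matrix" (3x3 intrinsics, pixels), "origin" and "rotation" of the camera in the world. Camera axes: x right, y down, z forward; pixel columns grow to the right and rows downward; lengths in m; the calibration is good to about 2 mm. A picture is of the moment at which its call begins. There is no depth.
- robot.close_job(): hands the job in, once; it reports no verdict.
Trained networks look in a picture, given as the dict that the camera call returned (one of the last four; its "shot" number tells which), for a name from the list of things; names that differ only in an ending like _2 or _b are one class to them, and where a whole thing is asked for, a point or a joint stands for the part that bears it (a point fixed in the world has none). Each returns a list of dicts, best first, with "conf" (0 to 1); they miss things now and then, are a little off and sometimes report something else, mostly with a low value. They report only what shows in the picture. A call takes as long as a camera call. They do not tell look-alikes from the thing itself.
- models.spot_in(query, picture): "bbox" ([left, top, width, height] as shares, 0 to 1, of the picture: columns of its width, rows of its height, round what is visible of it).
- models.tip_of(query, picture): "centre" ([column, row] as shares, 0 to 1, of the picture: columns of its width, rows of its height: a listed point, or the origin of a listed thing).
The state is a dict: "time": time; "joint_positions": joint angles; "qvel": joint speeds; "joint_torque": joint torques, N m; "tool_pos": TCP position; "ee_rot": TCP orientation; "wrist_force": force on the tool from outside, world axes, zero at the start; "wrist_torque": the same for the moment, N m; "width": finger opening in m.
Only numpy, scipy, OpenCV 4.12 (cv2) and the standard library are available. Lean on these libraries where they do the work, as an engineer would, in place of code of your own. Each camera call takes 0.05 s, during which the arm holds its last target. There are 200 camera calls.

## Working session

There is one attempt and no reset: what is moved stays moved. The work goes in short steps, Python scripts to look and compute and a tool call to move; the robot and the scene stay as the last step left them, time stands still between calls to the robot, and variables do not carry over. Pictures are saved under pics/ and viewed, about 8 in all and at most 12, crops included, and the job is handed in when it is done.

Besides the shell and the picture viewer there is one more tool, called after "Call:" as a command line: name --argument value ..., lists and objects as JSON in quotes. arm_command: Moves the arm, as the interface text tells. Its arguments: {"type":"object","properties":{"commands":{"type":"string"}},"required":["commands"]}

```bash
ls; mkdir -p pics; cat > h.py <<'E'
import numpy as np, cv2
from bench import robot, snapshot, models
from scipy.spatial.transform import Rotation as R
def ray(p,c,r):
    K=np.array(p["camera_matrix"]);d=np.array(p["rotation"])@np.linalg.solve(K,[c,r,1]);return np.array(p["origin"]),d
def atz(p,c,r,z):
    o,d=ray(p,c,r);return o+d*(z-o[2])/d[2]
def proj(p,X):
    v=np.array(p["rotation"]).T@(np.array(X)-np.array(p["origin"]));u=np.array(p["camera_matrix"])@v;return u[:2]/u[2]
def tri(p1,c1,p2,c2):
    A=[];b=[]
    for p,c in((p1,c1),(p2,c2)):
        o,d=ray(p,*c);d=d/np.linalg.norm(d);M=np.eye(3)-np.outer(d,d);A.append(M);b.append(M@o)
    return np.linalg.lstsq(np.vstack(A),np.hstack(b),rcond=None)[0]
def pose():
    o=robot.get_obs();return np.array(o["tool_pos"]),R.from_euler('xyz',o["ee_rot"]),o
E
python3 - <<'E'
from h import *
P={n:snapshot(n) for n in("scene","top")}
for n,p in P.items():
    cv2.imwrite(f"pics/{n}0.png",p["img"]); print(n,np.round(p["origin"],3),np.round(p["rotation"],3).tolist(),np.round(p["camera_matrix"],1).tolist())
    for q in["cross_hole","nut_mid","pin_loop","pin_tip","stand","handle_hinge","handle_grip","winder","mug_mid","spectacle_case_mid"]:
        print(n,q,[(np.round(np.array(d["centre"])*[640,400],1).tolist(),round(d["conf"],2)) for d in models.tip_of(q,p)[:4]])
print(robot.get_obs())
E
```

```text
pics
scene [1.179 0.129 0.497] [-2.138, 0.02, 1.945] [[389.6, 0.0, 322.3], [0.0, 389.6, 201.9], [0.0, 0.0, 1.0]]
scene cross_hole [([421.2, 190.7], 0.58), ([422.9, 201.4], 0.17)]
scene nut_mid [([422.8, 200.4], 0.72)]
scene pin_loop [([241.3, 187.8], 0.59), ([253.9, 153.2], 0.56), ([258.8, 192.2], 0.41)]
scene pin_tip [([287.8, 176.4], 0.87), ([244.9, 214.6], 0.51), ([251.6, 153.6], 0.31)]
scene stand [([258.7, 190.7], 0.64)]
scene handle_hinge [([379.7, 190.4], 0.69)]
scene handle_grip [([381.9, 216.6], 0.89), ([381.2, 193.3], 0.55), ([309.9, 298.6], 0.55)]
scene winder []
scene mug_mid [([420.7, 191.2], 0.62), ([256.1, 189.0], 0.62), ([193.8, 229.1], 0.57)]
scene spectacle_case_mid []
top [ 0.378 -0.098  1.052] [-2.939, -0.003, -1.566] [[414.9, 0.0, 316.2], [0.0, 414.9, 195.9], [0.0, 0.0, 1.0]]
top cross_hole [([418.3, 244.6], 0.65), ([240.1, 209.6], 0.59)]
top nut_mid [([241.7, 206.1], 0.82)]
top pin_loop [([412.8, 286.9], 0.51), ([407.4, 204.8], 0.42), ([414.1, 244.4], 0.41)]
top pin_tip [([398.5, 284.6], 0.64), ([403.6, 211.3], 0.37)]
top stand [([407.3, 246.4], 0.87), ([238.5, 
[... 263 characters left out ...]
)]
{'time': 1.1, 'joint_positions': array([-1.32208049e+00,  8.71986247e-02,  1.37069091e+00,  1.94757049e-05,
        1.68358184e+00, -1.03078072e-01]), 'qvel': array([-1.36008232e-04, -1.71016894e-03,  5.61312724e-06, -1.76529221e-05,
        5.26585056e-04,  9.06801402e-04]), 'joint_torque': array([-2.42891565e-04, -3.40056181e+01, -3.02601135e+01,  7.20433588e-02,
        2.36941857e-02, -1.24894808e-05]), 'tool_pos': array([ 0.18954089, -0.51633916,  0.20551125]), 'ee_rot': array([ 3.14147002e+00, -6.76961444e-06,  3.51796106e-01]), 'wrist_force': array([ 0.53142272, -0.65309043,  0.43899478]), 'wrist_torque': array([-0.05682245, -0.00562383, -0.06086405]), 'width': 0.09395322776351742}
```

```bash
sed -i 's/np.array(p\["rotation"\])/RR(p)/g' h.py; cat >> h.py <<'E'
def RR(p): return R.from_euler('xyz',p["rotation"]).as_matrix()
E
python3 - <<'E'
import cv2,numpy as np
a=cv2.imread("pics/scene0.png");b=cv2.imread("pics/top0.png")
cv2.imwrite("pics/s1.png",cv2.resize(a[110:330,140:500],None,fx=2.2,fy=2.2,interpolation=cv2.INTER_CUBIC))
cv2.imwrite("pics/t1.png",cv2.resize(b[90:340,120:500],None,fx=2.1,fy=2.1,interpolation=cv2.INTER_CUBIC))
E
```

```text
(no output)
```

View pics/s1.png

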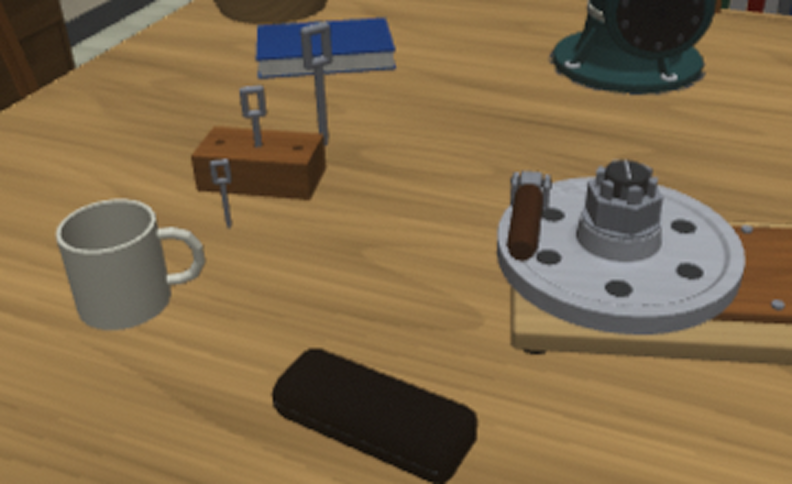

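View pics/t1.png

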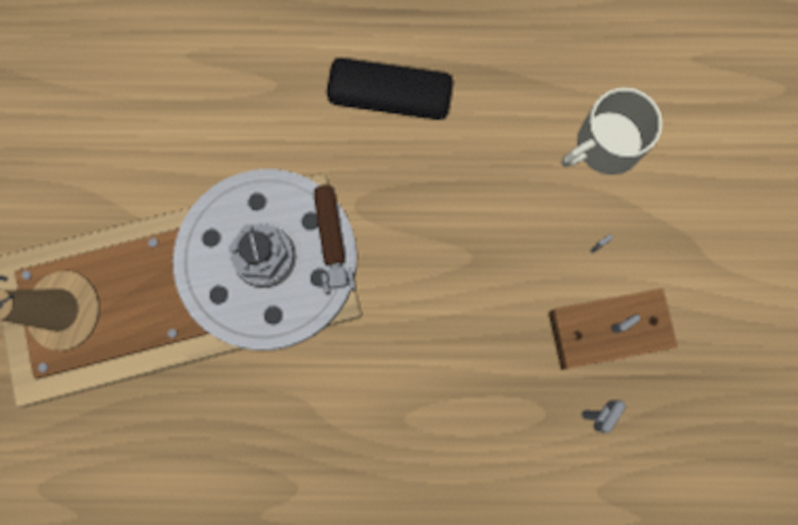

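```bash
python3 - <<'E'
from h import *
P={n:snapshot(n) for n in("scene","top")}
s,t=P["scene"],P["top"]
import pickle;pickle.dump(P,open("P0.pkl","wb"))
def T(a,b): print(np.round(tri(s,a,t,b),4),end=' ')
for n,a,b in(("nut",(422.8,200.4),(241.7,206.1)),("cross",(421.2,190.7),(240.1,209.6)),("hinge",(379.7,190.4),(283,223)),("grip",(381.9,216.6),(278.3,191.8)),("loop",(253.9,153.2),(418.3,244.6))):
    X=tri(s,a,t,b);print(n,np.round(X,4),np.round(proj(s,X)-a,1),np.round(proj(t,X)-b,1))
# base edges: visible corners in top crop -> z=0.03
f=lambda u,v:(120+u/2.1,90+v/2.1)
for u,v in((18,405),(362,316),(1,256),(326,176)): print("base",np.round(atz(t,*f(u,v),0.03),4))
for u,v in((550,312),(664,290),(677,345),(565,369)): print("stand",np.round(atz(t,*f(u,v),0.045),4))
for u,v in((577,335),(653,321)): print("hole",np.round(atz(t,*f(u,v),0.045),4))
# wheel: fit the bright disc
g=lambda u,v,z:np.round(atz(t,*f(u,v),z),4)
print("wheel L/R/T/B",g(173,260,.065),g(357,262,.065),g(264,169,.065),g(264,350,.065))
print("loop ends",g(615,331,.097),g(640,317,.097),g(627,324,.097))
print("mug",g(625,125,.085),"case",g(390,88,.036))
cr=cv2.resize(t["img"][180:240,205:295],None,fx=8,fy=8,interpolation=cv2.INTER_CUBIC)
cr2=cv2.resize(s["img"][170:235,380:460],None,fx=8,fy=8,interpolation=cv2.INTER_CUBIC)
cv2.imwrite("pics/c1.png",np.hstack([cr[:480,130:530],cr2[:480,140:540]]))
E
```

```text
nut [0.5466 0.072  0.1089] [-0.1  0. ] [-0.1  0. ]
cross [0.5364 0.0691 0.1236] [ 1.8 -0.1] [ 1.4 -0.2]
hinge [ 0.5097 -0.0204  0.0912] [-1.3 -0. ] [-1.1  0.3]
grip [ 0.5852 -0.0017  0.0806] [-4.2 -0.1] [-3.2  0.7]
loop [ 0.461  -0.3341  0.1033] [0.3 0.1] [ 0.3 -0.1]
base [0.3716 0.3504 0.03  ]
base [ 0.4756 -0.0421  0.03  ]
base [0.5444 0.3871 0.03  ]
base [0.6445 0.0042 0.03  ]
stand [ 0.4799 -0.2601  0.045 ]
stand [ 0.5061 -0.3933  0.045 ]
stand [ 0.4428 -0.4049  0.045 ]
stand [ 0.4149 -0.2755  0.045 ]
hole [ 0.4536 -0.2905  0.045 ]
hole [ 0.4701 -0.3787  0.045 ]
wheel L/R/T/B [0.5351 0.1734 0.065 ] [ 0.5339 -0.0373  0.065 ] [0.6434 0.0734 0.065 ] [0.4336 0.0652 0.065 ]
loop ends [ 0.4542 -0.3222  0.097 ] [ 0.4696 -0.3502  0.097 ] [ 0.4619 -0.3356  0.097 ]
mug [ 0.6932 -0.3466  0.085 ] case [ 0.755  -0.0723  0.036 ]
```

View pics/c1.png

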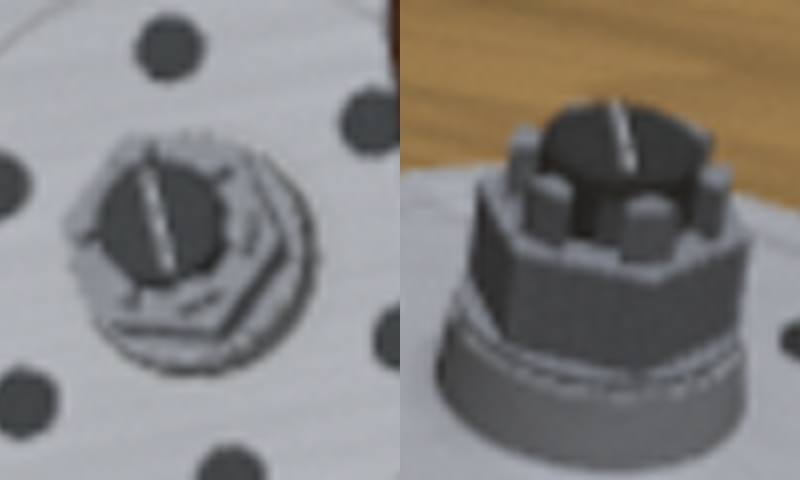

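```bash
python3 - <<'E'
from h import *
import pickle;P=pickle.load(open("P0.pkl","rb"));t,s=P["top"],P["scene"]
f=lambda u,v,z:atz(t,205+(130+u)/8,180+v/8,z)
a,b=f(145,168,.134),f(172,275,.134);m=(a+b)/2
print("axle",m.round(4),"hole dir deg",np.degrees(np.arctan2(*(a-b)[[1,0]])))
for q in((152,150),(225,172),(88,238),(135,298),(250,232),(205,302)):
    d=f(*q,.118)-m; print(q,d[:2].round(4),np.degrees(np.arctan2(d[1],d[0])).round(1))
# base edge dirs
for e in((.3716-.4756,.3504+.0421),(.5444-.6445,.3871-.0042)): print("yaw",np.degrees(np.arctan2(e[1],e[0]))-90)
# hexagon wireframe fit: visible corners/lower right edges, corners z=.115 top
for q in((283,245),(222,333),(110,325),(243,150),(125,135),(68,230)):
    d=f(*q,.115)-m; print("corner",q,np.linalg.norm(d[:2]).round(4),np.degrees(np.arctan2(d[1],d[0])).round(1))
g=lambda u,v:np.array([380+(140+u-400)/8,170+v/8])
print("scene axle top",(proj(s,m)),g(622,135))
E
```

```text
axle [0.5386 0.0685 0.134 ] hole dir deg 16.185215383026133
(152, 150) [0.0235 0.0056] 13.4
(225, 172) [ 0.0172 -0.0155] -42.0
(88, 238) [-0.0021  0.0228] 95.4
(135, 298) [-0.0193  0.0087] 155.9
(250, 232) [-0.0001 -0.0233] -90.4
(205, 302) [-0.0204 -0.0113] -151.1
yaw 14.840522069948193
yaw 14.650717758281203
corner (283, 245) 0.0326 -95.9
corner (222, 333) 0.0329 -151.0
corner (110, 325) 0.0311 149.1
corner (243, 150) 0.0314 -39.5
corner (125, 135) 0.0318 26.4
corner (68, 230) 0.0292 88.7
scene axle top [423.11705261 186.26495713] [425.25  186.875]
```

```bash
cat >> h.py <<'E'
def down(yaw): return R.from_euler('xyz',[np.pi,0,np.radians(yaw)])
def rows(p,r,p1,r1,hand,n=None,vmax=55,wmax=10):
    """rows from pose (p,r) to (p1,r1), straight, simulated with rounding"""
    rv=(r.inv()*r1).as_rotvec(degrees=True);L=np.linalg.norm(p1-p)*1e3
    n=n or max(1,int(np.ceil(max(L/vmax,np.linalg.norm(rv)/wmax))));out=[];p0,r0=p,r
    for i in range(1,n+1):
        pt=p0+(p1-p0)*i/n;rt=r0*R.from_rotvec(rv*i/n,degrees=True)
        t=np.round(r.inv().apply(pt-p)*1e3,1);w=np.round((r.inv()*rt).as_rotvec(degrees=True),1)
        out.append(" ".join(f"{x:g}" for x in list(t+0.)+list(w+0.))+f" {hand:g}")
        p=p+r.apply(t/1e3);r=r*R.from_rotvec(w,degrees=True)
    print(f"[{n}]","; ".join(out));return p,r
def st():
    p,r,o=pose();print("t",round(o["time"],2),"p",p.round(4),"rpy",r.as_euler('xyz',degrees=True).round(1),"j",np.round(o["joint_positions"],3),"F",np.round(o["wrist_force"],1),"M",np.round(o["wrist_torque"],2),"w",round(o["width"],4));return p,r
E
python3 - <<'E'
from h import *
p,r=st()
a=rows(p,r,np.array([.5386,.0695,.24]),down(86),1,n=12)
a=rows(*a,np.array([.5386,.0695,.094]),down(86),1,n=5)
E
```

```text
t 1.2 p [ 0.1895 -0.5164  0.2055] rpy [180.    0.   20.2] j [-1.322  0.087  1.371  0.     1.684 -0.103] F [ 0.3 -0.2 -0.2] M [-0.04 -0.01 -0.01] w 0.094
[12] 44.1 -35.8 -2.9 0 0 -5.5 1; 47.4 -31.4 -2.9 0 0 -5.5 1; 50.1 -26.7 -2.8 0 0 -5.5 1; 52.5 -21.8 -2.9 0 0 -5.4 1; 54.3 -16.8 -2.9 0 0 -5.5 1; 55.7 -11.5 -2.9 0 0 -5.5 1; 56.5 -6.1 -2.9 0 0 -5.5 1; 56.8 -0.6 -2.8 0 0 -5.5 1; 56.7 4.8 -2.9 0 0 -5.5 1; 55.9 10.2 -2.9 0 0 -5.5 1; 54.6 15.5 -2.9 0 0 -5.5 1; 53 20.7 -2.9 0 0 -5.4 1
[5] 0 0 29.2 0 0 0 1; 0 0 29.2 0 0 0 1; 0 0 29.2 0 0 0 1; 0 0 29.2 0 0 0 1; 0 0 29.2 0 0 0 1
```

Call:
arm_command --commands "44 -36 -3 0 0 -5.5 1; 47 -31 -3 0 0 -5.5 1; 50 -27 -3 0 0 -5.5 1; 52 -22 -3 0 0 -5.5 1; 54 -17 -3 0 0 -5.5 1; 56 -11 -3 0 0 -5.5 1; 56 -6 -3 0 0 -5.5 1; 57 -1 -3 0 0 -5.5 1; 57 5 -3 0 0 -5.5 1; 56 10 -3 0 0 -5.5 1; 55 15 -3 0 0 -5.5 1; 53 21 -3 0 0 -5.5 1"

```text
time: 2.7
tool_pos: [0.5369, 0.0902, 0.2442]
ee_rot: [3.133, 0.002, 1.533]
wrist_force: [-0.2, -0.5, 0.3]
width: 0.0941
```

```bash
python3 - <<'E'
from h import *
p,r=st()
a=rows(p,r,np.array([.5386,.0695,.2]),down(86),1)
a=rows(*a,np.array([.5386,.0695,.094]),down(86),1,n=4)
E
```

```text
t 2.7 p [0.5369 0.0902 0.2442] rpy [1.795e+02 1.000e-01 8.780e+01] j [ 0.064  0.064  1.319 -0.003  1.75   0.101] F [-0.2 -0.5  0.3] M [-0.06 -0.07 -0.04] w 0.0941
[1] -20.6 2 44.3 0.5 0.1 1.9 1
[4] 0 0 26.5 0 0 0 1; 0 0 26.5 0 0 0 1; 0.1 0 26.5 0 0 0 1; 0 0.1 26.5 0 0 -0.1 1
```

Call:
arm_command --commands "-20.5 2 44 0.5 0 2 1; 0 0 26 0 0 0 1; 0 0 26 0 0 0 1; 0 0 20 0 0 0 1; 0 0 0 0 0 0 1"

```text
time: 3.32
tool_pos: [0.5409, 0.0752, 0.125]
ee_rot: [3.14, 0.001, 1.508]
wrist_force: [0.2, 0.0, 0.6]
width: 0.094
```

```bash
python3 - <<'E'
from h import *
p,r=st()
rows(p,r,np.array([.5386,.0695,.094]),down(86),1)
s,t=snapshot("scene"),snapshot("top")
cv2.imwrite("pics/c2.png",np.hstack([cv2.resize(x,(396,396),interpolation=cv2.INTER_CUBIC) for x in(t["img"][155:245,195:285],s["img"][145:235,380:470])]))
E
```

```text
t 3.33 p [0.5409 0.0752 0.125 ] rpy [1.799e+02 1.000e-01 8.640e+01] j [ 3.500e-02  1.070e-01  1.509e+00 -1.000e-03  1.524e+00  9.800e-02] F [0.2 0.  0.6] M [ 0.   -0.1   0.01] w 0.094
[1] -5.8 -1.9 31 0.1 0.1 0.4 1
```

View pics/c2.png

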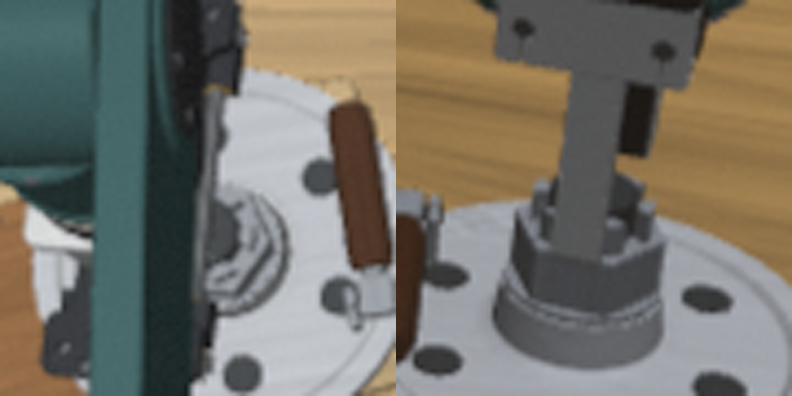

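Call:
arm_command --commands "-6 -2 16 0 0 0.4 1; 0 0 15 0 0 0 1; 0 0 0 0 0 0 1; 0 0 0 0 0 0 0.5; 0 0 0 0 0 0 0.5; 0 0 0 0 0 0 0.5; 0 0 0 0 0 0 0.5"

```text
time: 4.3
tool_pos: [0.5421, 0.0688, 0.0979]
ee_rot: [3.13, 0.0, 1.501]
wrist_force: [0.4, -0.1, -0.1]
width: 0.0576
```

```bash
python3 - <<'E'
from h import *
p,r=st()
E
```

```text
t 4.3 p [0.5421 0.0688 0.0979] rpy [179.3   0.   86. ] j [ 2.300e-02  1.160e-01  1.554e+00 -1.000e-03  1.459e+00  9.400e-02] F [ 0.4 -0.1 -0.1] M [0.   0.12 0.05] w 0.0576
```

Call:
arm_command --commands "0 -3.5 3 0.7 0 0 0.6; 0 0 0 0 0 0 0.45; 0 0 0 0 0 0 0.2; 0 0 0 0 0 0 0"

```text
time: 4.8
tool_pos: [0.5409, 0.069, 0.0958]
ee_rot: [3.137, -0.0, 1.501]
wrist_force: [1.9, 1.0, -0.1]
width: 0.0544
```

```bash
python3 - <<'E'
from h import *
p,r=st()
E
```

```text
t 4.8 p [0.5409 0.069  0.0958] rpy [179.7  -0.   86. ] j [ 0.023  0.12   1.554 -0.     1.462  0.093] F [ 1.9  1.  -0.1] M [-0.02 -0.28  0.08] w 0.0544
```

Call:
arm_command --commands "0 0 0 0 0 8 0; 0 0 0 0 0 8 0; 0 0 0 0 0 8 0; 0 0 0 0 0 8 0; 0 0 0 0 0 6 0; 0 0 0 0 0 0 0"

```text
time: 5.55
tool_pos: [0.5396, 0.0696, 0.0958]
ee_rot: [3.139, -0.001, 0.821]
wrist_force: [1.1, 0.6, -0.3]
width: 0.0546
```

```bash
python3 - <<'E'
from h import *
p,r=st()
E
```

```text
t 5.55 p [0.5396 0.0696 0.0958] rpy [ 1.799e+02 -1.000e-01  4.700e+01] j [ 2.400e-02  1.190e-01  1.555e+00 -1.000e-03  1.464e+00  7.750e-01] F [ 1.1  0.6 -0.3] M [-0.19 -0.51 -0.27] w 0.0546
```

Call:
arm_command --commands "0 0 0 0 0 2.3 0; 0 0 0 0 0 0 0; 0 0 0 0 0 0 0.7; 0 0 0 0 0 0 0.85; 0 0 0 0 0 0 0.85"

```text
time: 6.18
tool_pos: [0.5378, 0.0696, 0.0951]
ee_rot: [-3.141, 0.001, 0.786]
wrist_force: [-0.4, 0.3, -0.8]
width: 0.0788
```

```bash
python3 - <<'E'
from h import *
p,r=st()
# next: up, then over stand pin, 
a=rows(p,r,np.array([.54,.0695,.2]),r,.85,n=2)
q=np.array([.461,-.3341,.20])
a=rows(*a,q,down(-58+90),.85)
E
```

```text
t 6.17 p [0.5378 0.0696 0.0951] rpy [-1.8e+02  1.0e-01  4.5e+01] j [ 0.024  0.119  1.557 -0.     1.467  0.81 ] F [-0.4  0.3 -0.8] M [-0.02 -0.04 -0.01] w 0.0788
[2] 0.7 0.8 -52.5 0 0 0 0.85; 0.6 0.7 -52.4 0 0 0 0.85
[8] -42.7 28.7 0 0 0 1.6 0.85; -41.8 29.8 0.1 0 0 1.7 0.85; -40.9 31.1 0 0 0 1.6 0.85; -40.1 32.3 0 0 0 1.6 0.85; -39.1 33.3 0 0 0 1.6 0.85; -38.2 34.4 0.1 0 0.1 1.7 0.85; -37.2 35.5 -0.1 0 0 1.6 0.85; -36.1 36.6 0 0 0 1.6 0.85
```

```bash
cat >> h.py <<'E'
import json
_st=st
def st():
    a=_st();o=robot.get_obs();open("log.jsonl","a").write(json.dumps([list(map(float,o[k])) for k in("joint_positions","tool_pos","ee_rot")])+"\n");return a
E
python3 - <<'E'
from h import *
p,r=st()
a=rows(p,r,np.array([.54,.0695,.2]),r,.85,n=2)
a=rows(*a,np.array([.461,-.334,.20]),down(122),.85,n=9)
E
```

```text
t 6.17 p [0.5378 0.0696 0.0951] rpy [-1.8e+02  1.0e-01  4.5e+01] j [ 0.024  0.119  1.557 -0.     1.467  0.81 ] F [-0.4  0.3 -0.8] M [-0.02 -0.04 -0.01] w 0.0788
[2] 0.7 0.8 -52.5 0 0 0 0.85; 0.6 0.7 -52.4 0 0 0 0.85
[9] -37.9 25.5 0 0 0 -8.6 0.85; -41.3 19.5 0.1 0 0 -8.5 0.85; -43.7 13.2 0 0 0 -8.6 0.85; -45.3 6.6 0 0 0 -8.5 0.85; -45.6 -0.3 0 0 0 -8.6 0.85; -45.2 -7 0.1 -0.1 0 -8.5 0.85; -43.6 -13.7 0 0 0 -8.6 0.85; -41 -20 0 0 0 -8.5 0.85; -37.7 -25.9 0 0 0 -8.6 0.85
```

Call:
arm_command --commands "0 0 -52 0 0 0 0.85; 0 0 -52 0 0 0 0.85; -38 25 0 0 0 -8.5 0.6; -41 19 0 0 0 -8.5 0.6; -44 13 0 0 0 -8.5 0.5; -45 7 0 0 0 -8.5 0.5; -45 0 0 0 0 -8.5 0.5; -45 -7 0 0 0 -8.5 0.5; -44 -14 0 0 0 -8.5 0.5; -41 -20 0 0 0 -8.5 0.5; -38 -26 0 0 0 -8.5 0.5; 0 0 0 0 0 0 0.5"

```text
time: 7.68
tool_pos: [0.4619, -0.3458, 0.2012]
ee_rot: [-3.137, -0.004, 2.172]
wrist_force: [0.2, -0.4, -0.7]
width: 0.0471
```

```bash
python3 - <<'E'
from h import *
p,r=st()
s,t=snapshot("scene"),snapshot("top")
A=lambda im,c,r,w,k:cv2.resize(im[r:r+w,c:c+w],(k,k),interpolation=cv2.INTER_CUBIC)
cv2.imwrite("pics/c3.png",np.vstack([np.hstack([A(t["img"],212,183,45,300),A(s["img"],400,170,50,300)]),np.hstack([A(t["img"],370,200,90,300),A(s["img"],205,100,110,300)])]))
rows(p,r,np.array([.461,-.334,.14]),down(122),.5)
E
```

```text
t 7.67 p [ 0.4619 -0.3458  0.2012] rpy [-179.8   -0.2  124.4] j [-0.739  0.152  1.307 -0.003  1.687 -1.34 ] F [ 0.2 -0.4 -0.7] M [ 0.02 -0.09  0.08] w 0.0471
[2] 5 3.1 30.6 -0.1 -0.1 1.2 0.5; 5.1 2.9 30.7 -0.1 -0.1 1.2 0.5
```

View pics/c3.png

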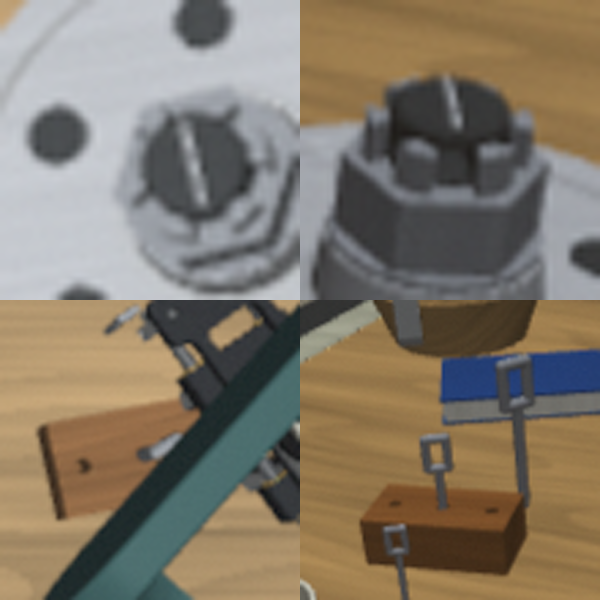

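```bash
python3 - <<'E'
from h import *
s,t=snapshot("scene"),snapshot("top")
import pickle;pickle.dump((s,t),open("P1.pkl","wb"))
C=np.array([.5392,.0695])
def pts(c,yaw,rad,z): 
    yaw=np.radians(yaw);return np.array([c[0]+rad*np.cos(yaw),c[1]+rad*np.sin(yaw),z])
# scribe dir: principal axis of bright pixels inside axle-top disc
for n,p,k in(("scene",s,10),("top",t,10)):
    g=cv2.cvtColor(p["img"],cv2.COLOR_BGR2GRAY).astype(float)
    g=cv2.resize(g,None,fx=8,fy=8,interpolation=cv2.INTER_CUBIC)
    # axle outline centre: dark pixels' ellipse
    best=proj(p,[*C,.134]); yy,xx=np.mgrid[0:g.shape[0],0:g.shape[1]]; X=(xx+.5)/8-.5;Y=(yy+.5)/8-.5
    # world coords on plane z=.134
    H=np.stack([X,Y,np.ones_like(X)],-1)@np.linalg.inv(np.array(p["camera_matrix"])).T@RR(p).T
    o=np.array(p["origin"]);W=o+H*((.134-o[2])/H[...,2])[...,None]
    D=np.hypot(W[...,0]-C[0],W[...,1]-C[1])
    m=(D<.0145)&(g>np.median(g[D<.014])+45)
    q=W[m][:,:2];w=g[m]-np.median(g[D<.014]);mu=(q*w[:,None]).sum(0)/w.sum();cov=np.cov(q.T,aweights=w);e,v=np.linalg.eigh(cov);d=v[:,1]*np.sign(v[0,1])
    dk=(D<.025)&(g<75);print(n,m.sum(),"scribe mid",mu.round(4),"dir",np.degrees(np.arctan2(d[1],d[0])).round(1),"len",np.sqrt(e).round(4),"dark centroid",W[dk][:,:2].mean(0).round(4))
    for z,rad,a in((.129,.0225,44.75),(.129,.0225,-15.25),(.122,.02,14.75)): print("  pred",a,proj(p,pts(C,a,rad,z)).round(1))
E
```

```text
scene 791 scribe mid [0.5387 0.0719] dir 15.4 len [0.0008 0.0082] dark centroid [0.5461 0.0718]
  pred 44.75 [430.8 194.7]
  pred -15.25 [418.  194.1]
  pred 14.75 [423.9 197.8]
top 1238 scribe mid [0.5398 0.0698] dir 15.7 len [0.001  0.0078] dark centroid [0.5367 0.0644]
  pred 44.75 [234.3 200.8]
  pred -15.25 [244.  198.3]
  pred 14.75 [239.7 199.9]
```

Call:
arm_command --commands "10 6 30 0 0 2.4 0.5; 0 0 30 0 0 0 0.5; 0 0 0 0 0 0 0.5"

```text
time: 8.25
tool_pos: [0.4644, -0.326, 0.1428]
ee_rot: [-3.14, -0.001, 2.138]
wrist_force: [-0.6, 0.4, 0.2]
width: 0.0471
```

```bash
python3 - <<'E'
from h import *
p,r=st()
rows(p,r,np.array([.4613,-.334,.084]),down(122),.5,n=2)
E
```

```text
t 8.25 p [ 0.4644 -0.326   0.1428] rpy [-179.9   -0.   122.5] j [-7.110e-01  1.470e-01  1.429e+00 -1.000e-03  1.566e+00 -1.278e+00] F [-0.6  0.4  0.2] M [ 0.01 -0.1  -0.04] w 0.0471
[2] -2.6 -3.4 29.4 0 0 0.2 0.5; -2.5 -3.4 29.4 -0.1 0 0.3 0.5
```

Call:
arm_command --commands "-5 -7 0 0 0 0.4 0.5; 0 0 0 0 0 0 0.5; 0 0 25 0 0 0 0.5; 0 0 20 0 0 0 0.5; 0 0 0 0 0 0 0.4"

```text
time: 8.88
tool_pos: [0.4647, -0.3366, 0.105]
ee_rot: [3.139, 0.012, 2.131]
wrist_force: [0.3, -1.0, 0.6]
width: 0.0404
```

```bash
python3 - <<'E'
from h import *
p,r=st()
rows(p,r,np.array([.4613,-.334,.084]),down(122),.3,n=1)
E
```

```text
t 8.88 p [ 0.4647 -0.3366  0.105 ] rpy [179.8   0.7 122.1] j [-7.250e-01  1.710e-01  1.478e+00 -1.000e-03  1.480e+00 -1.285e+00] F [ 0.3 -1.   0.6] M [ 0.02 -0.08 -0.01] w 0.0404
[1] 4.3 -1.6 21 0.2 0.7 0.1 0.3
```

Call:
arm_command --commands "4 -1.6 14 0 0.7 0 0.4; 0 0 7 0 0 0 0.3; 0 0 2 0 0 0 0.25"

```text
time: 9.25
tool_pos: [0.4625, -0.3355, 0.0838]
ee_rot: [3.137, 0.004, 2.13]
wrist_force: [0.0, 0.3, -0.3]
width: 0.0245
```

```bash
python3 - <<'E'
from h import *
p,r=st()
rows(p,r,np.array([.4613,-.334,.084]),down(122),.3,n=1)
E
```

```text
t 9.25 p [ 0.4625 -0.3355  0.0838] rpy [179.8   0.2 122.1] j [-0.729  0.185  1.506  0.003  1.447 -1.289] F [ 0.   0.3 -0.3] M [-0.02 -0.16  0.02] w 0.0245
[1] 1.9 -0.2 -0.2 0.2 0.2 0.1 0.3
```

Close on the loop.

Call:
arm_command --commands "2 0 0 0 0 0 0.15; 0 0 0 0 0 0 0; 0 0 0 0 0 0 0"

```text
time: 9.62
tool_pos: [0.4624, -0.3332, 0.0842]
ee_rot: [3.135, 0.004, 2.131]
wrist_force: [1.7, 0.5, -0.7]
width: 0.0074
```

```bash
python3 - <<'E'
from h import *
p,r=st()
rows(p,r,p+[0,0,.09],r,0)
E
```

```text
t 9.62 p [ 0.4624 -0.3332  0.0842] rpy [179.6   0.3 122.1] j [-0.727  0.18   1.51   0.005  1.445 -1.288] F [ 1.7  0.5 -0.7] M [ 0.2  -0.58  0.05] w 0.0074
[2] -0.2 0.3 -45 0 0 0 0; -0.2 0.3 -45 0 0 0 0
```

Call:
arm_command --commands "0 0 -45 0 0 0 0; 0 0 -45 0 0 0 0; 0 0 -50 0 0 0 0; 0 0 -50 0 0 0 0; 0 0 -30 0 0 0 0; 0 0 0 0 0 0 0"

```text
time: 10.38
tool_pos: [0.4597, -0.3336, 0.3088]
ee_rot: [3.138, 0.004, 2.13]
wrist_force: [1.2, 0.0, -1.6]
width: 0.0072
```

```bash
python3 - <<'E'
from h import *
p,r=st()
s=snapshot("scene");cv2.imwrite("pics/c4.png",cv2.resize(s["img"][40:240,150:350],(600,600),interpolation=cv2.INTER_CUBIC))
from scipy.optimize import least_squares
D=[json.loads(l) for l in open("log.jsonl")]
D.append([[-1.322,.0872,1.3707,0,1.6836,-.1031],[.18954,-.51634,.20551],[3.14147,0,.3518]])
D.append([[.023,.120,1.554,0,1.462,.093],[.5409,.069,.0958],[3.137,0,1.501]])
def Rz(a):return R.from_rotvec([0,0,a])
def Ry(a):return R.from_rotvec([0,a,0])
def fk(x,j):
    r0,s,h,L1,L2,e,d=x
    A=Rz(j[0]);B=A*Ry(j[1]);C=B*Ry(j[2])*Rz(j[3]);E=C*Ry(j[4]);
    return A.apply([r0,s,h])+B.apply([0,0,L1])+(B*Ry(j[2])).apply([e,0,L2])+E.apply([0,0,d]),E*Rz(j[5])
res=lambda x:np.concatenate([(fk(x,j)[0]-q) for j,q,_ in D]+[1e-2*(x-np.array([0,.057,.35,.4,.4,0,.25]))])
f=least_squares(res,[0,.057,.35,.4,.4,0,.25]);print(len(D),f.x.round(3));print((res(f.x)[:-7].reshape(-1,3)*1e3).round(1))
print([(np.degrees((fk(f.x,j)[1].inv()*R.from_euler('xyz',e)).as_euler('xyz'))).round(1) for j,q,e in D])
E
```

```text
t 10.38 p [ 0.4597 -0.3336  0.3088] rpy [179.8   0.2 122. ] j [-0.729  0.128  1.123  0.002  1.886 -1.287] F [ 1.2  0.  -1.6] M [-0.03 -0.14  0.01] w 0.0072
9 [0.    0.057 0.18  0.445 0.5   0.101 0.375]
[[-0.  -0.  -0.1]
 [-0.2  0.1 -0. ]
 [-0.1  0.  -0. ]
 [ 0.  -0.1 -0. ]
 [-0.1  0.1 -0. ]
 [ 0.   0.1 -0. ]
 [ 0.1 -0.   0. ]
 [ 0.  -0.1 -0. ]
 [ 0.3  0.   0.2]]
[array([ 0., -0., 90.]), array([ 0., -0., 90.]), array([ 0., -0., 90.]), array([-0.,  0., 90.]), array([-0.,  0., 90.]), array([-0., -0., 90.]), array([-0., -0., 90.]), array([-0.,  0., 90.]), array([ 0.1, -0. , 90. ])]
```

View pics/c4.png

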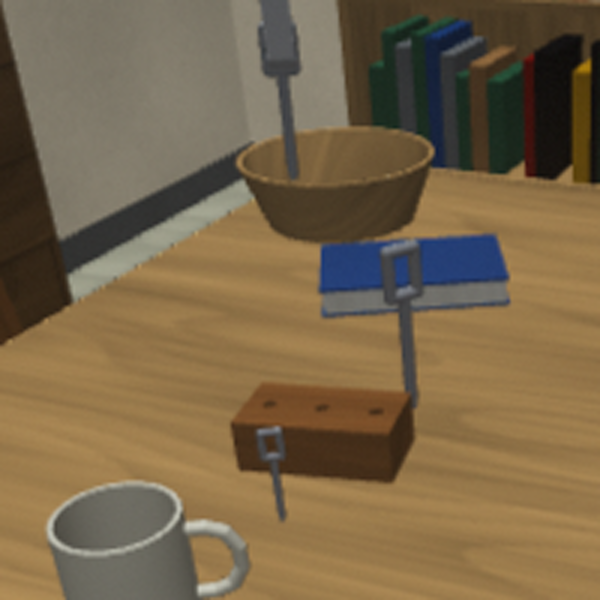

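Call:
arm_command --commands "0 0 0 10 0 0 0; 0 0 0 10 0 0 0; 0 0 0 0 10 0 0; 0 0 0 0 0 0 0"

```text
time: 10.92
tool_pos: [0.4569, -0.3319, 0.2948]
ee_rot: [-2.768, -0.184, 2.066]
wrist_force: [0.2, -0.8, -2.2]
width: 0.0073
```

```bash
cat > kin.py <<'E'
from h import *
from scipy.optimize import least_squares
D=[json.loads(l) for l in open("log.jsonl")]
D.append([[-1.322,.0872,1.3707,0,1.6836,-.1031],[.18954,-.51634,.20551],[3.14147,0,.3518]])
def Rz(a):return R.from_rotvec([0,0,a])
def Ry(a):return R.from_rotvec([0,a,0])
X0=np.array([0,.057,.35,.4,.4,0,.25])
def fk(x,j):
    r0,s,h,L1,L2,e,d=x
    A=Rz(j[0]);B=A*Ry(j[1]);G=B*Ry(j[2]);E=G*Rz(j[3])*Ry(j[4])
    return A.apply([r0,s,h])+B.apply([0,0,L1])+G.apply([e,0,L2])+E.apply([0,0,d]),E*Rz(j[5])*Rz(np.pi/2)
res=lambda x:np.concatenate([(fk(x,j)[0]-q) for j,q,_ in D]+[1e-3*(x-X0)])
f=least_squares(res,X0);x=f.x
lo=np.array([-3.1,-.76,.27,-1.08,.17,-2.57]);hi=np.array([3.1,2.03,2.55,4.22,2.65,2.57])
def ik(p,r,q0):
    g=lambda j:np.concatenate([(fk(x,j)[0]-p)*10,(fk(x,j)[1].inv()*r).as_rotvec(),1e-4*(j-q0)])
    k=least_squares(g,np.clip(q0,lo+1e-3,hi-1e-3),bounds=(lo,hi));return k.x,np.abs(g(k.x)[:6]).max()
E
python3 - <<'E'
from h import *
st()
from kin import *
print(x.round(4),np.abs(res(x)[:-7]).max()*1e3)
h=np.radians(15.2);ax=np.array([.540,.0705,.122])
zt=np.array([np.cos(h),np.sin(h),0])
for nm,yd in(("jawV",np.array([0,0,1.])),("jawV-",np.array([0,0,-1.])),("jawH",np.cross([0,0,1.],zt)),("jawH-",-np.cross([0,0,1.],zt))):
    Rm=R.from_matrix(np.stack([np.cross(yd,zt),yd,zt],1))
    for back in(.030,.12):
      for q0 in([0,-.3,2.2,3.14,.8,0],[0,-.3,2.2,3.14,.8,1.5],[0,-.3,2.2,3.14,.8,-1.5],[0.,.2,1.5,1.5,1.5,0],[0.,.2,1.5,-.9,1.5,0]):
        q,e=ik(ax-zt*back,Rm,np.array(q0));print(nm,back,q.round(2),round(e,4)) if e<.01 else 0
E
```

```text
t 10.93 p [ 0.4569 -0.3319  0.2948] rpy [-158.6  -10.5  118.4] j [-0.579  0.388  0.891 -0.297  2.181 -1.241] F [ 0.2 -0.8 -2.2] M [-0.02 -0.41 -0.06] w 0.0073
[0.     0.0566 0.1526 0.4489 0.4998 0.1007 0.3506] 0.030080586745057092
```

```bash
cat >> kin.py <<'E'
def tool(az,phi):
    """tool z in vertical plane of azimuth az (deg), phi deg from down towards outward; jaw horizontal"""
    a=np.radians(az);f=np.radians(phi);o=np.array([np.cos(a),np.sin(a),0]);u=np.array([0,0,1.])
    z=np.sin(f)*o-np.cos(f)*u;y=np.cross(u,o);return y,z
def mk(y,z): return R.from_matrix(np.stack([np.cross(y,z),y,z],1))
E
python3 - <<'E'
from kin import *
pin=np.array([.4615,-.3337,.105]);ax=np.array([.540,.0705,.122])
h=15.2;zt=np.array([np.cos(np.radians(h)),np.sin(np.radians(h)),0])
for th in(30,40,45,50):
  for sg in(1,-1):
    for az in(-30,-40,-50):
      y,z=tool(az,-th);q,e=ik(pin+.019*z,mk(sg*y,z),np.array([-.6,.7,.8,0,2.3,-1.4*sg]))
      print(th,sg,"T1 az",az,q.round(2),round(e,4))
    y,z=tool(h,90-th);
    for bk in(.051,.13):
      q,e=ik(ax-bk*zt+.019*z,mk(sg*y,z),np.array([0,-.5,2.,0,.8,-1.4*sg]));print(th,sg,"T2",bk,q.round(2),round(e,4))
E
```

```text
30 1 T1 az -30 [-0.68  0.57  1.08 -0.09  2.01 -1.74] 0.0
30 1 T1 az -40 [-0.72  0.57  1.08 -0.01  2.02 -1.59] 0.0
30 1 T1 az -50 [-0.76  0.56  1.09  0.06  2.01 -1.45] 0.0
30 1 T2 0.051 [-0.24 -0.59  2.41  0.8   0.51 -2.57] 0.0601
30 1 T2 0.13 [-0.51 -0.76  2.4   0.73  0.97 -2.57] 0.1922
30 -1 T1 az -30 [-0.68  0.57  1.08 -0.09  2.01  1.4 ] 0.0
30 -1 T1 az -40 [-0.72  0.57  1.08 -0.01  2.02  1.55] 0.0
30 -1 T1 az -50 [-0.76  0.56  1.09  0.06  2.01  1.7 ] 0.0
30 -1 T2 0.051 [-0.35 -0.57  2.44  1.08  0.61  0.24] 0.0
30 -1 T2 0.13 [-0.8  -0.76  2.52  1.07  1.15  0.09] 0.1123
40 1 T1 az -30 [-0.67  0.7   0.95 -0.12  2.19 -1.75] 0.0
40 1 T1 az -40 [-0.72  0.7   0.94 -0.02  2.2  -1.6 ] 0.0
40 1 T1 az -50 [-0.77  0.69  0.96  0.08  2.19 -1.44] 0.0
40 1 T2 0.051 [-0.27 -0.53  2.32  0.68  0.68 -2.49] 0.0
40 1 T2 0.13 [-0.5  -0.76  2.39  0.68  1.   -2.57] 0.0569
40 -1 T1 az -30 [-0.67  0.7   0.95 -0.12  2.19  1.39] 0.0
40 -1 T1 az -40 [-0.72  0.7   0.94 -0.02  2.2   1.55] 0.0
40 -1 T1 az -50 [-0.77  0.69  0.96  0.08  2.19  1.7 ] 0.0
40 -1 T2 0.051 [-0.27 -0.53  2.32  0.68  0.68  0.65] 0.0
40 -1 
[... 496 characters left out ...]
2.27  1.71] 0.0
45 -1 T2 0.051 [-0.23 -0.5   2.25  0.53  0.74  0.8 ] 0.0
45 -1 T2 0.13 [-0.44 -0.76  2.37  0.58  0.99  0.67] 0.0126
50 1 T1 az -30 [-0.66  0.83  0.82 -0.15  2.36 -1.77] 0.0
50 1 T1 az -40 [-0.72  0.83  0.82 -0.02  2.37 -1.6 ] 0.0
50 1 T1 az -50 [-0.77  0.81  0.84  0.11  2.35 -1.43] 0.0
50 1 T2 0.051 [-0.2  -0.46  2.19  0.41  0.81 -2.22] 0.0
50 1 T2 0.13 [-0.37 -0.72  2.32  0.47  1.   -2.35] 0.0
50 -1 T1 az -30 [-0.66  0.83  0.82 -0.15  2.36  1.37] 0.0
50 -1 T1 az -40 [-0.72  0.83  0.82 -0.02  2.37  1.54] 0.0
50 -1 T1 az -50 [-0.77  0.81  0.84  0.11  2.35  1.71] 0.0
50 -1 T2 0.051 [-0.2  -0.46  2.19  0.41  0.81  0.92] 0.0
50 -1 T2 0.13 [-0.37 -0.72  2.32  0.47  1.    0.79] 0.0
```

```bash
python3 - <<'E'
from kin import *
p,r=st()
a=rows(p,r,np.array([.4622,-.3332,.2]),down(50),0)
a=rows(*a,np.array([.4622,-.3332,.14]),down(50),0)
E
```

```text
t 10.93 p [ 0.4569 -0.3319  0.2948] rpy [-158.6  -10.5  118.4] j [-0.579  0.388  0.891 -0.297  2.181 -1.241] F [ 0.2 -0.8 -2.2] M [-0.02 -0.41 -0.06] w 0.0073
[8] -2.6 4.7 10.6 -3.1 0.5 8.7 0; -2 4.5 10.8 -3.2 0.4 8.6 0; -1.5 4.1 11 -3.1 0.5 8.7 0; -0.9 3.7 11.3 -3.1 0.4 8.7 0; -0.6 3.2 11.4 -3.1 0.5 8.6 0; -0.1 2.6 11.5 -3.2 0.4 8.7 0; 0.1 1.9 11.7 -3.1 0.5 8.6 0; 0.2 1.4 11.8 -3.1 0.4 8.7 0
[2] 0 0 30 0 0 0 0; 0 0 30 0 0 0 0
```

Call:
arm_command --commands "-2.6 5 10 -3 0.5 8.7 0; -2 4.5 10 -3 0.5 8.7 0; -1.5 4 10 -3 0.5 8.7 0; -1 4 11 -3 0.5 8.7 0; -0.5 3 11 -3 0.5 8.7 0; 0 3 11 -3 0.5 8.7 0; 0 2 11 -3 0.5 8.7 0; 0 1.5 11 -3 0.5 8.7 0; 0 0 0 0 0 0 0"

```text
time: 12.05
tool_pos: [0.4557, -0.3281, 0.1992]
ee_rot: [3.133, 0.007, 0.828]
wrist_force: [0.3, -0.2, -0.8]
width: 0.0073
```

```bash
python3 - <<'E'
from kin import *
p,r=st()
a=rows(p,r,np.array([.4622,-.3332,.16]),down(50),0,n=2)
E
```

```text
t 12.05 p [ 0.4557 -0.3281  0.1992] rpy [179.5   0.4  47.4] j [-0.72   0.109  1.36  -0.007  1.665  0.022] F [ 0.3 -0.2 -0.8] M [-0.04 -0.    0.04] w 0.0073
[2] 0.5 3.9 19.7 0.2 0.2 -1.3 0; 0.3 4.1 19.6 0.3 0.2 -1.3 0
```

Call:
arm_command --commands "0.8 8 20 0.3 0.4 -1 0; 0 0 18 0 0 0 0; 0 0 0 0 0 0 0"

```text
time: 12.42
tool_pos: [0.4623, -0.3332, 0.1588]
ee_rot: [3.139, 0.001, 0.851]
wrist_force: [-0.7, 0.4, -1.2]
width: 0.0071
```

```bash
python3 - <<'E'
from kin import *
p,r=st()
a=rows(p,r,np.array([.4622,-.3332,.13]),down(49),0,n=2)
E
```

```text
t 12.43 p [ 0.4623 -0.3332  0.1588] rpy [179.8   0.   48.8] j [-0.724  0.143  1.402 -0.     1.594 -0.004] F [-0.7  0.4 -1.2] M [ 0.02 -0.04 -0.01] w 0.0071
[2] -0.1 -0.1 14.4 0.1 0 -0.1 0; 0 0 14.4 0.1 0 -0.1 0
```

Call:
arm_command --commands "0 0 14 0 0 0 0; 0 0 14 0 0 0 0; 0 0 8 0 0 0 0; 0 0 8 0 0 0 0; 0 0 0 0 0 0 0"

```text
time: 13.05
tool_pos: [0.4637, -0.3327, 0.1116]
ee_rot: [3.139, -0.002, 0.852]
wrist_force: [0.4, 0.9, -1.0]
width: 0.0072
```

```bash
python3 - <<'E'
from kin import *
p,r=st()
a=rows(p,r,np.array([.4622,-.3332,.086]),down(49),0,n=2)
E
```

```text
t 13.05 p [ 0.4637 -0.3327  0.1116] rpy [ 1.799e+02 -1.000e-01  4.880e+01] j [-0.723  0.167  1.469  0.002  1.503 -0.005] F [ 0.4  0.9 -1. ] M [ 0.17 -0.12  0.01] w 0.0072
[2] -0.7 -0.5 12.8 0.1 0 -0.1 0; -0.7 -0.4 12.8 0 -0.1 -0.1 0
```

Call:
arm_command --commands "-0.7 -0.5 9 0 0 0 0; -0.7 -0.5 9 0 0 0 0; 0 0 8 0 0 0 0; 0 0 0 0 0 0 0"

```text
time: 13.55
tool_pos: [0.4633, -0.3327, 0.0848]
ee_rot: [3.137, -0.004, 0.853]
wrist_force: [1.2, 1.1, -2.2]
width: 0.0074
```

```bash
python3 - <<'E'
from kin import *
p,r=st()
E
```

```text
t 13.55 p [ 0.4633 -0.3327  0.0848] rpy [179.7  -0.2  48.9] j [-0.725  0.182  1.507  0.004  1.448 -0.007] F [ 1.2  1.1 -2.2] M [ 0.29 -0.44  0.01] w 0.0074
```

```bash
python3 - <<'E'
from kin import *
p,r=st()
a=rows(p,r,p+[0,0,.1],r,.6,n=2)
y,z=tool(-41,-50);r1=mk(-y,z);g=np.array([.4618,-.3335,.105])+.019*z
print(g)
b=rows(*a,g-.07*z,r1,.6)
print(ik(g-.07*z,r1,np.array([-.7,.8,.8,0,2.3,1.5])),ik(g,r1,np.array([-.7,.8,.8,0,2.3,1.5])))
E
```

```text
t 13.55 p [ 0.4633 -0.3327  0.0848] rpy [179.7  -0.2  48.9] j [-0.725  0.182  1.507  0.004  1.448 -0.007] F [ 1.2  1.1 -2.2] M [ 0.29 -0.44  0.01] w 0.0074
[2] 0.2 0.2 -50 0 0 0 0.6; 0.2 0.3 -50 0 0 0 0.6
[ 0.45081532 -0.32395116  0.09278704]
[11] -0.2 3.5 4.3 3.5 -3.6 7.6 0.6; 0.6 3.7 4 3.6 -3.6 7.6 0.6; 1.4 3.8 3.8 3.6 -3.6 7.6 0.6; 2 3.8 3.4 3.5 -3.5 7.6 0.6; 2.8 3.7 3 3.6 -3.6 7.6 0.6; 3.4 3.5 2.7 3.5 -3.6 7.6 0.6; 4 3.1 2.1 3.5 -3.6 7.6 0.6; 4.5 2.7 1.8 3.6 -3.6 7.6 0.6; 5 2.1 1.3 3.5 -3.6 7.6 0.6; 5.2 1.5 0.8 3.6 -3.6 7.6 0.6; 5.4 0.9 0.4 3.6 -3.6 7.6 0.6
(array([-0.72167106,  0.95719656,  0.50903799, -0.00833515,  2.5479975 ,
        1.5599749 ]), np.float64(6.78869278847305e-09)) (array([-0.72206856,  0.82679899,  0.82031572, -0.007102  ,  2.36711962,
        1.56155226]), np.float64(6.994567564033714e-10))
```

Call:
arm_command --commands "0 0 0 0 0 0 0.4; 0 0 0 0 0 0 0.5; 0 0 -50 0 0 0 0.6; 0 0 -50 0 0 0 0.6; 0 0 0 0 0 0 0.6"

```text
time: 14.18
tool_pos: [0.4609, -0.3349, 0.1878]
ee_rot: [3.137, 0.002, 0.851]
wrist_force: [-0.1, -0.1, -1.0]
width: 0.0535
```

```bash
python3 - <<'E'
from kin import *
p,r=st()
y,z=tool(-41,-50);r1=mk(-y,z);g=np.array([.4618,-.3335,.105])+.019*z
b=rows(p,r,g-.07*z,r1,.6)
E
```

```text
t 14.18 p [ 0.4609 -0.3349  0.1878] rpy [1.797e+02 1.000e-01 4.880e+01] j [-0.727  0.132  1.357 -0.002  1.648 -0.007] F [-0.1 -0.1 -1. ] M [-0.02 -0.04 -0.02] w 0.0535
[11] 0.2 3.5 4.6 3.6 -3.6 7.6 0.6; 0.9 3.7 4.3 3.5 -3.5 7.6 0.6; 1.7 3.8 4 3.6 -3.6 7.5 0.6; 2.4 3.8 3.6 3.6 -3.6 7.6 0.6; 3.1 3.6 3.2 3.5 -3.5 7.6 0.6; 3.8 3.3 2.8 3.6 -3.6 7.6 0.6; 4.4 3 2.3 3.6 -3.6 7.6 0.6; 4.8 2.5 1.9 3.5 -3.5 7.5 0.6; 5.3 1.9 1.4 3.6 -3.6 7.6 0.6; 5.5 1.3 1 3.6 -3.5 7.6 0.6; 5.7 0.6 0.6 3.5 -3.6 7.6 0.6
```

Call:
arm_command --commands "0 3.5 4.5 3.6 -3.6 7.6 0.6; 1 3.5 4 3.6 -3.6 7.6 0.6; 2 4 4 3.6 -3.6 7.6 0.6; 2.5 4 3.5 3.6 -3.6 7.6 0.6; 3 3.5 3 3.6 -3.6 7.6 0.6; 4 3.5 3 3.6 -3.6 7.6 0.6; 4.5 3 2 3.6 -3.6 7.6 0.6; 5 2.5 2 3.6 -3.6 7.6 0.6; 5 2 1.5 3.6 -3.6 7.6 0.6; 5.5 1 1 3.6 -3.6 7.6 0.6; 5.5 0.5 0.5 3.6 -3.6 7.6 0.6; 0 0 0 0 0 0 0.6"

```text
time: 15.68
tool_pos: [0.4857, -0.3612, 0.1217]
ee_rot: [3.081, 0.918, -0.816]
wrist_force: [-0.1, 0.4, -1.0]
width: 0.0564
```

```bash
python3 - <<'E'
from kin import *
p,r=st()
y,z=tool(-41,-50);r1=mk(-y,z);g=np.array([.4618,-.3335,.105])+.019*z
b=rows(p,r,g-.04*z,r1,.6)
s,t=snapshot("scene"),snapshot("top")
print([ (q,[(np.round(np.array(d["centre"])*[640,400],1).tolist(),round(d["conf"],2)) for d in models.tip_of("pin_loop",q_)[:4]]) for q,q_ in(("s",s),("t",t))])
print(proj(s,[.4618,-.3335,.097]))
A=lambda im,c,r,w,k:cv2.resize(im[r:r+w,c:c+w],(k,k),interpolation=cv2.INTER_CUBIC)
cv2.imwrite("pics/c5.png",np.hstack([A(s["img"],205,100,110,400),A(t["img"],360,190,110,400)]))
E
```

```text
t 15.68 p [ 0.4857 -0.3612  0.1217] rpy [176.5  52.6 -46.8] j [-0.735  0.991  0.508  0.006  2.562  1.625] F [-0.1  0.4 -1. ] M [-0.12 -0.3  -0.  ] w 0.0564
[1] -9.9 -4.3 18 -1 2.7 -3.5 0.6
[('s', [([284.5, 130.8], 0.62), ([253.8, 155.5], 0.51), ([242.3, 189.0], 0.47)]), ('t', [])]
[254.55855659 155.84600221]
```

View pics/c5.png

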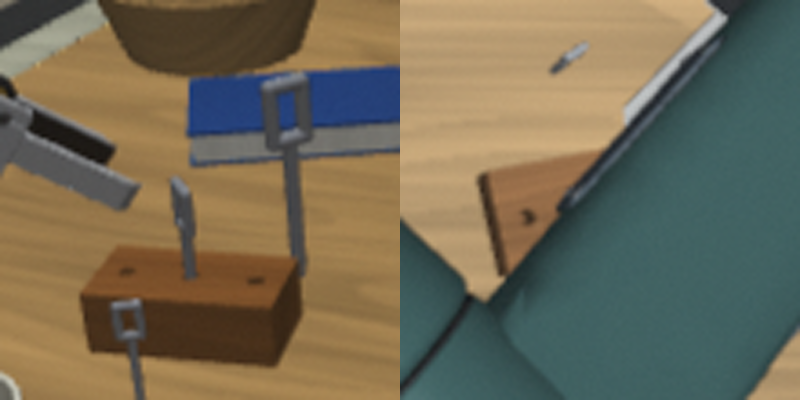

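Call:
arm_command --commands "-10 -4 6 -1 2.7 -3.5 0.6; 0 0 10 0 0 0 0.6; 0 0 0 0 0 0 0.6"

```text
time: 16.25
tool_pos: [0.4776, -0.3422, 0.1291]
ee_rot: [-3.138, 0.854, -0.701]
wrist_force: [-0.5, -0.1, -0.1]
width: 0.0568
```

```bash
python3 - <<'E'
from kin import *
p,r=st()
y,z=tool(-41,-50);r1=mk(-y,z);g=np.array([.4618,-.3335,.105])+.019*z
b=rows(p,r,g,r1,.6,n=2)
E
```

```text
t 16.25 p [ 0.4776 -0.3422  0.1291] rpy [-179.8   48.9  -40.2] j [-0.714  0.879  0.649 -0.01   2.467  1.554] F [-0.5 -0.1 -0.1] M [-0.12 -0.28 -0.01] w 0.0568
[2] 3.1 1.8 24.1 0.2 -0.5 0.3 0.6; 3.3 1.8 24.1 0.2 -0.6 0.2 0.6
```

Call:
arm_command --commands "6 3.5 18 0 -1 0.5 0.6; 0 0 18 0 0 0 0.5; 0 0 0 0 0 0 0.5"

```text
time: 16.62
tool_pos: [0.459, -0.3292, 0.1052]
ee_rot: [3.135, 0.862, -0.71]
wrist_force: [0.2, -0.0, 1.5]
width: 0.0472
```

```bash
python3 - <<'E'
from kin import *
p,r=st()
y,z=tool(-41,-50);r1=mk(-y,z);g=np.array([.4618,-.3335,.105])+.019*z
b=rows(p,r,g,r1,.5,n=1)
E
```

```text
t 16.62 p [ 0.459  -0.3292  0.1052] rpy [179.6  49.4 -40.7] j [-0.716  0.836  0.774 -0.016  2.394  1.555] F [ 0.2 -0.   1.5] M [-0.1  -0.33  0.03] w 0.0472
[1] 3.2 1.2 15.4 0.6 -0.6 0.2 0.5
```

Call:
arm_command --commands "3 1.2 8 0.5 -0.6 0.2 0.45; 0 0 8 0 0 0 0.4; 0 0 2 0 0 0 0.35"

```text
time: 17.0
tool_pos: [0.4501, -0.323, 0.0922]
ee_rot: [3.141, 0.869, -0.715]
wrist_force: [-0.1, 0.1, -0.4]
width: 0.0335
```

```bash
python3 - <<'E'
from kin import *
p,r=st()
y,z=tool(-41,-50);r1=mk(-y,z);g=np.array([.4618,-.3335,.105])+.019*z
b=rows(p,r,g,r1,.5,n=1)
E
```

```text
t 17.0 p [ 0.4501 -0.323   0.0922] rpy [179.9  49.8 -41. ] j [-0.721  0.821  0.828 -0.008  2.361  1.561] F [-0.1  0.1 -0.4] M [-0.2  -0.27 -0.  ] w 0.0335
[1] 0.3 0.2 -1.3 0.1 -0.2 0 0.5
```

Call:
arm_command --commands "0 0 -1 0 0 0 0.2; 0 0 0 0 0 0 0.1; 0 0 0 0 0 0 0"

```text
time: 17.38
tool_pos: [0.4509, -0.3236, 0.0927]
ee_rot: [3.141, 0.868, -0.714]
wrist_force: [-0.5, -0.8, -1.0]
width: 0.0254
```

```bash
python3 - <<'E'
from kin import *
p,r=st()
np.savez("grasp.npz",p=p,r=r.as_quat())
a=rows(p,r,p+[0,0,.12],r,0,vmax=45)
# pre-insert pose
h=15.2;zt=np.array([np.cos(np.radians(h)),np.sin(np.radians(h)),0]);ax=np.array([.540,.0705,.122])
g=p-.019*r.apply([0,0,1]);print("grasp pt",g)
y,z=tool(h,40);r1=mk(-y,z);q=ax-.135*zt+.019*z
mid=(np.array([.47,-.14,.25]))
ym,zm=tool(-13,-5);
n=ik(q,r1,np.array([-.3,-.7,2.3,.4,1,.8]));print(q,n)
E
```

```text
t 17.38 p [ 0.4509 -0.3236  0.0927] rpy [180.   49.8 -40.9] j [-0.721  0.823  0.824 -0.008  2.363  1.561] F [-0.5 -0.8 -1. ] M [-0.17 -0.34 -0.02] w 0.0254
[3] -30.5 0 -25.8 0 0 0 0; -30.6 0 -25.9 0 0 0 0; -30.5 0 -25.8 0 0 0 0
grasp pt [ 0.46184338 -0.33313918  0.1049992 ]
[0.42150849 0.03830657 0.10744516] (array([-0.3811446 , -0.73398256,  2.32330598,  0.47309551,  1.01549403,
        0.78309352]), np.float64(2.5573683101742795e-09))
```

Call:
arm_command --commands "-30 0 -26 0 0 0 0; -30 0 -26 0 0 0 0; -30 0 -26 0 0 0 0; -15 0 -13 0 0 0 0; 0 0 0 0 0 0 0"

```text
time: 18.0
tool_pos: [0.4524, -0.3251, 0.2336]
ee_rot: [3.14, 0.869, -0.715]
wrist_force: [-0.4, 0.5, -1.3]
width: 0.0253
```

```bash
cat > path.py <<'E'
from kin import *
def path(g1,az1,ph1,N,hand=0):
    """interpolate grasp point, azimuth, tilt from measured pose; emit rows"""
    p,r=st();zz=r.apply([0,0,1]);yy=r.apply([0,1,0]);
    az0=np.degrees(np.arctan2(yy[1],yy[0]))+90;az0=(az0+180)%360-180
    o=np.array([np.cos(np.radians(az0)),np.sin(np.radians(az0)),0]);ph0=np.degrees(np.arctan2(zz@o,-zz[2]))
    g0=p-.019*zz;print("az",az0.round(1),"phi",ph0.round(1),"g",g0.round(4));qj=np.array(robot.get_obs()["joint_positions"]);a=(p,r);big=0;vm=0
    for i in range(1,N+1):
        f=i/N;y,z=tool(az0+(az1-az0)*f,ph0+(ph1-ph0)*f);r1=mk(-y,z);q=g0+(g1-g0)*f+.019*z
        j,e=ik(q,r1,qj);vm=np.maximum(vm,np.abs(j-qj)*8);qj=j;big=max(big,e);a=rows(*a,q,r1,hand,n=1)
    print("ikerr",round(big,4),"maxv",vm.round(2),"end j",qj.round(2))
E
python3 - <<'E'
from path import *
h=15.2;zt=np.array([np.cos(np.radians(h)),np.sin(np.radians(h)),0]);ax=np.array([.540,.0705,.122])
path(ax-.14*zt+[0,0,.10],h,40,16)
E
```

```text
t 18.0 p [ 0.4524 -0.3251  0.2336] rpy [179.9  49.8 -41. ] j [-0.721  0.77   0.631 -0.012  2.609  1.557] F [-0.4  0.5 -1.3] M [-0.29 -0.42 -0.01] w 0.0253
az -40.9 phi -49.8 g [ 0.4634 -0.3346  0.2458]
[1] -8.5 -14.2 14.5 -2.5 5.6 -2.4 0
[1] -9.2 -15.3 12.7 -2.3 5.6 -2.7 0
[1] -9.6 -16.5 11 -2.1 5.6 -2.8 0
[1] -9.8 -17.4 9.2 -1.8 5.6 -3.1 0
[1] -9.5 -18.5 7.5 -1.4 5.6 -3.1 0
[1] -9.2 -19.4 5.9 -1.2 5.7 -3.4 0
[1] -8.6 -20.2 4.4 -0.8 5.6 -3.4 0
[1] -7.6 -20.9 3.2 -0.4 5.6 -3.4 0
[1] -6.7 -21.7 2.2 -0.2 5.6 -3.6 0
[1] -5.5 -22.2 1.3 0.3 5.6 -3.5 0
[1] -4.3 -22.8 0.7 0.5 5.6 -3.4 0
[1] -2.9 -23.2 0.4 0.9 5.6 -3.4 0
[1] -1.7 -23.6 0.4 1.2 5.6 -3.3 0
[1] -0.3 -23.8 0.6 1.6 5.6 -3.2 0
[1] 0.8 -23.9 1 1.8 5.6 -2.9 0
[1] 1.9 -24.1 1.8 2.1 5.6 -2.8 0
ikerr 0.0221 maxv [0.29 0.89 1.05 0.78 0.95 0.77] end j [-0.39 -0.76  2.13  0.43  1.25  0.88]
```

```bash
python3 - <<'E'
from path import *
h=15.2;zt=np.array([np.cos(np.radians(h)),np.sin(np.radians(h)),0]);ax=np.array([.540,.0705,.122])
path(ax-.135*zt+[0,0,.05],h,40,12)
E
```

```text
t 18.0 p [ 0.4524 -0.3251  0.2336] rpy [179.9  49.8 -41. ] j [-0.721  0.77   0.631 -0.012  2.609  1.557] F [-0.4  0.5 -1.3] M [-0.29 -0.42 -0.01] w 0.0253
az -40.9 phi -49.8 g [ 0.4634 -0.3346  0.2458]
[1] -8 -19.3 21.8 -3.3 7.5 -3.3 0
[1] -9.5 -21.3 19 -2.9 7.5 -3.6 0
[1] -10.4 -23.2 16.3 -2.5 7.4 -4.1 0
[1] -10.6 -25 13.5 -1.8 7.5 -4.2 0
[1] -10.3 -26.4 11 -1.3 7.5 -4.5 0
[1] -9.4 -27.9 8.7 -0.7 7.5 -4.7 0
[1] -8.2 -29.1 7 -0.1 7.4 -4.7 0
[1] -6.6 -30.2 5.6 0.5 7.5 -4.6 0
[1] -4.9 -30.9 4.8 1.1 7.5 -4.6 0
[1] -3 -31.5 4.5 1.7 7.5 -4.3 0
[1] -1.4 -32 4.8 2.3 7.4 -4.1 0
[1] 0.2 -32.1 5.7 2.7 7.5 -3.8 0
ikerr 0.0021 maxv [0.4  1.17 1.43 1.13 1.32 1.16] end j [-0.38 -0.76  2.23  0.44  1.12  0.84]
```

Call:
arm_command --commands "-8 -19 20 -3.3 7.5 -3.3 0; -9.5 -21 18 -3 7.5 -3.6 0; -10.5 -23 16 -2.5 7.5 -4 0; -10.5 -25 13 -1.8 7.5 -4.2 0; -10.5 -26.5 11 -1.3 7.5 -4.5 0; -9.5 -28 8.5 -0.7 7.5 -4.7 0; -8 -29 7 0 7.5 -4.7 0; -6.5 -30 5.5 0.5 7.5 -4.6 0; -5 -31 5 1.1 7.5 -4.6 0; -3 -31.5 4.5 1.7 7.5 -4.3 0; 0 0 0 0 0 0 0"

```text
time: 19.38
tool_pos: [0.4164, -0.0165, 0.1404]
ee_rot: [-3.138, -0.447, 0.127]
wrist_force: [0.6, -0.7, -0.8]
width: 0.025
```

```bash
python3 - <<'E'
from path import *
h=15.2;zt=np.array([np.cos(np.radians(h)),np.sin(np.radians(h)),0]);ax=np.array([.540,.0705,.122])
path(ax-.135*zt+[0,0,.02],h,40,4)
E
```

```text
t 19.38 p [ 0.4164 -0.0165  0.1404] rpy [-179.8  -25.6    7.3] j [-0.35  -0.568  2.087  0.216  1.229  1.061] F [ 0.6 -0.7 -0.8] M [-0.1   0.29  0.  ] w 0.025
az 7.4 phi 25.6 g [ 0.4082 -0.0176  0.1575]
[1] 1.3 -13.3 4.4 0.7 3.6 -1.8 0
[1] 1.5 -13.3 4.6 1 3.6 -1.7 0
[1] 1.6 -13.2 4.8 1.2 3.6 -1.6 0
[1] 1.6 -13.2 5.1 1.2 3.6 -1.5 0
ikerr 0.0 maxv [0.11 0.39 0.41 0.6  0.4  0.61] end j [-0.38 -0.75  2.29  0.46  1.06  0.81]
```

Call:
arm_command --commands "1 -13 4.5 0.7 3.6 -1.8 0; 1.5 -13 4.5 1 3.6 -1.7 0; 1.5 -13 5 1.2 3.6 -1.6 0; 1.5 -13 5 1.2 3.6 -1.5 0; 0 0 0 0 0 0 0"

```text
time: 20.0
tool_pos: [0.4228, 0.0353, 0.1264]
ee_rot: [3.141, -0.697, 0.264]
wrist_force: [0.1, 0.2, -1.0]
width: 0.0251
```

```bash
cat >> path.py <<'E'
def edge(n=""):
    s,t=snapshot("scene"),snapshot("top")
    for k,q in(("s",s),("t",t)):
        for w in("pin_tip","pin_loop","pin_seat"):
            print(k,w,[(np.round(np.array(d["centre"])*[640,400],1).tolist(),round(d["conf"],2)) for d in models.tip_of(w,q)[:3]])
    return s,t
E
python3 - <<'E'
from path import *
h=15.2;zt=np.array([np.cos(np.radians(h)),np.sin(np.radians(h)),0]);ax=np.array([.540,.0705,.122])
path(ax-.135*zt,h,40,1)
p,r,o=pose();g=p-.019*r.apply([0,0,1]);s,t=edge()
print("pred tip/loop",[proj(c,g+zt*d).round(1) for c in(s,t) for d in(.098,.008)])
A=lambda im,c,r,w,k:cv2.resize(im[r:r+w,c:c+w],(k,k),interpolation=cv2.INTER_CUBIC)
cv2.imwrite("pics/c6.png",np.hstack([A(s["img"],365,145,80,400),A(t["img"],215,180,80,400)]))
E
```

```text
t 20.0 p [0.4228 0.0353 0.1264] rpy [180.  -39.9  15.1] j [-0.39  -0.741  2.288  0.465  1.058  0.798] F [ 0.1  0.2 -1. ] M [-0.15  0.43  0.02] w 0.0251
az 15.1 phi 39.9 g [0.411  0.0322 0.141 ]
[1] -12.5 -3.2 14.2 0.1 0.1 -0.1 0
ikerr 0.0 maxv [0.07 0.06 0.28 0.07 0.34 0.12] end j [-0.38 -0.73  2.32  0.47  1.02  0.78]
s pin_tip [([421.3, 171.5], 0.72), ([285.0, 172.2], 0.66), ([245.0, 213.9], 0.48)]
s pin_loop [([414.5, 151.8], 0.67), ([281.4, 131.6], 0.53), ([243.9, 189.3], 0.53)]
s pin_seat [([420.1, 161.9], 0.7), ([284.1, 150.8], 0.62), ([242.8, 198.8], 0.57)]
t pin_tip [([399.6, 287.1], 0.73), ([245.7, 222.5], 0.62), ([402.3, 209.9], 0.62)]
t pin_loop [([252.7, 263.3], 0.71), ([408.8, 290.2], 0.63), ([409.0, 205.5], 0.59)]
t pin_seat [([408.7, 245.8], 0.71), ([249.5, 245.6], 0.52), ([407.4, 208.4], 0.5)]
pred tip/loop [array([420.7, 173.9]), array([416.3, 153.4]), array([244.7, 221.9]), array([254. , 261.6])]
```

View pics/c6.png

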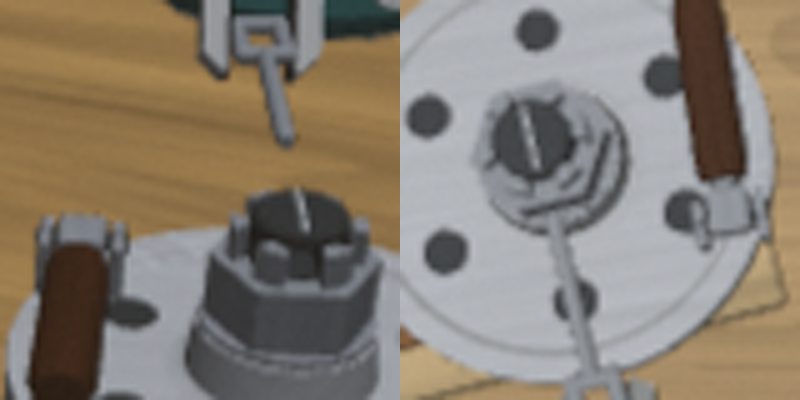

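Call:
arm_command --commands "-12.5 -3 14 0 0 0 0; 0 0 0 0 0 0 0"

```text
time: 20.65
tool_pos: [0.4228, 0.0383, 0.1098]
ee_rot: [3.139, -0.701, 0.267]
wrist_force: [-0.3, -0.0, -0.4]
width: 0.0249
```

```bash
python3 - <<'E'
from path import *
h=15.2;zt=np.array([np.cos(np.radians(h)),np.sin(np.radians(h)),0]);ax=np.array([.540,.0705,.122])
path(ax-.115*zt,h,40,2)
E
```

```text
t 20.65 p [0.4228 0.0383 0.1098] rpy [179.8 -40.1  15.3] j [-0.379 -0.734  2.32   0.471  1.014  0.786] F [-0.3 -0.  -0.4] M [-0.08  0.46 -0.04] w 0.0249
az 15.2 phi 40.1 g [0.4109 0.0351 0.1243]
[1] 6.4 -0.2 7 0.1 -0.1 0.1 0
[1] 6.4 -0.2 6.9 0 0 0 0
ikerr 0.0 maxv [0.21 0.29 0.1  0.08 0.25 0.14] end j [-0.33 -0.66  2.29  0.45  0.95  0.82]
```

Call:
arm_command --commands "6.4 0 7 0 0 0 0; 6.4 0 7 0 0 0 0; 0 0 0 0 0 0 0"

```text
time: 21.02
tool_pos: [0.4436, 0.043, 0.1098]
ee_rot: [3.136, -0.704, 0.268]
wrist_force: [0.2, 0.9, -2.0]
width: 0.0255
```

```bash
python3 - <<'E'
from path import *
h=15.2;zt=np.array([np.cos(np.radians(h)),np.sin(np.radians(h)),0]);ax=np.array([.540,.0705,.122])
path(ax-.095*zt,h,40,3)
E
```

```text
t 21.02 p [0.4436 0.043  0.1098] rpy [179.7 -40.3  15.4] j [-0.322 -0.66   2.29   0.454  0.946  0.821] F [ 0.2  0.9 -2. ] M [-0.12  0.46 -0.03] w 0.0255
az 15.2 phi 40.3 g [0.4318 0.0399 0.1243]
[1] 3.9 -0.5 4.3 0.2 -0.1 0.1 0
[1] 3.9 -0.4 4.4 0 -0.1 0 0
[1] 4 -0.4 4.3 0 -0.1 0 0
ikerr 0.0 maxv [0.13 0.18 0.08 0.06 0.13 0.1 ] end j [-0.28 -0.59  2.26  0.44  0.9   0.85]
```

Call:
arm_command --commands "4 -0.5 4.5 0 0 0 0; 4 -0.4 4.5 0 0 0 0; 4 -0.4 4.5 0 0 0 0; 0 0 0 0 0 0 0"

```text
time: 21.52
tool_pos: [0.4621, 0.0496, 0.1074]
ee_rot: [3.137, -0.704, 0.268]
wrist_force: [0.1, -0.4, -1.4]
width: 0.0251
```

```bash
python3 - <<'E'
from path import *
h=15.2;zt=np.array([np.cos(np.radians(h)),np.sin(np.radians(h)),0]);ax=np.array([.540,.0705,.122])
path(ax-.065*zt,h,40,4)
E
```

```text
t 21.52 p [0.4621 0.0496 0.1074] rpy [179.7 -40.3  15.4] j [-0.272 -0.593  2.264  0.437  0.888  0.856] F [ 0.1 -0.4 -1.4] M [-0.07  0.41 -0.01] w 0.0251
az 15.2 phi 40.3 g [0.4502 0.0465 0.1219]
[1] 5.3 0 4.5 0.2 -0.1 0.1 0
[1] 5.3 0.1 4.5 0 -0.1 0 0
[1] 5.4 0.1 4.5 0 -0.1 0 0
[1] 5.3 0.1 4.5 0 0 0 0
ikerr 0.0 maxv [0.12 0.2  0.1  0.05 0.12 0.09] end j [-0.22 -0.5   2.21  0.42  0.83  0.9 ]
```

Free running inside the channel; continue.

Call:
arm_command --commands "5 0 4.5 0 0 0 0; 5 0 4.5 0 0 0 0; 5 0 4.5 0 0 0 0; 5 0 4.5 0 0 0 0; 0 0 0 0 0 0 0"

```text
time: 22.15
tool_pos: [0.4901, 0.0571, 0.1068]
ee_rot: [3.137, -0.705, 0.268]
wrist_force: [-1.3, 0.3, -1.1]
width: 0.0255
```

```bash
python3 - <<'E'
from path import *
h=15.2;zt=np.array([np.cos(np.radians(h)),np.sin(np.radians(h)),0]);ax=np.array([.540,.0705,.122])
path(ax-.051*zt,h,40,3)
E
```

```text
t 22.15 p [0.4901 0.0571 0.1068] rpy [179.7 -40.4  15.4] j [-0.216 -0.499  2.217  0.417  0.822  0.897] F [-1.3  0.3 -1.1] M [-0.14  0.44  0.09] w 0.0255
az 15.2 phi 40.4 g [0.4783 0.0539 0.1213]
[1] 3.4 0 2.6 0.2 -0.1 0.1 0
[1] 3.4 0.1 2.6 0 -0.1 0 0
[1] 3.4 0 2.6 0 -0.2 0 0
ikerr 0.0 maxv [0.06 0.12 0.08 0.04 0.04 0.07] end j [-0.2  -0.46  2.19  0.41  0.81  0.92]
```

Call:
arm_command --commands "3.4 0 2.6 0 0 0 0; 3.4 0 2.6 0 0 0 0; 3.4 0 2.6 0 0 0 0; 1 0 0.8 0 0 0 0"

```text
time: 22.65
tool_pos: [0.5046, 0.061, 0.1076]
ee_rot: [3.137, -0.705, 0.268]
wrist_force: [0.0, 0.1, -0.7]
width: 0.0253
```

```bash
python3 - <<'E'
from path import *
h=15.2;zt=np.array([np.cos(np.radians(h)),np.sin(np.radians(h)),0]);ax=np.array([.540,.0705,.122])
path(ax-.051*zt,h,40,1)
E
```

```text
t 22.65 p [0.5046 0.061  0.1076] rpy [179.7 -40.4  15.4] j [-0.191 -0.454  2.19   0.406  0.795  0.919] F [ 0.   0.1 -0.7] M [-0.1   0.41 -0.03] w 0.0253
az 15.2 phi 40.4 g [0.4927 0.0578 0.122 ]
[1] -1.7 0.1 -1.3 0.2 -0.4 0.1 0
ikerr 0.0 maxv [0.04 0.01 0.01 0.   0.1  0.01] end j [-0.2  -0.46  2.19  0.41  0.81  0.92]
```

Call:
arm_command --commands "1.6 0 1.2 0 0 0 0; 1.6 0 1.2 0 0 0 0"

```text
time: 22.9
tool_pos: [0.5059, 0.0616, 0.1058]
ee_rot: [3.135, -0.697, 0.271]
wrist_force: [-20.0, -6.2, 9.0]
width: 0.0247
```

```bash
python3 - <<'E'
from path import *
st()
E
```

```text
t 22.9 p [0.5059 0.0616 0.1058] rpy [179.6 -39.9  15.6] j [-0.185 -0.444  2.184  0.398  0.796  0.925] F [-20.   -6.2   9. ] M [-0.68  1.77 -0.21] w 0.0247
```

Call:
arm_command --commands "-0.4 0 -0.3 0 0 0 0; 0 0 0 0 0 0 0.3; 0 0 0 0 0 0 0.5; 0 0 0 0 0 0 0.5"

```text
time: 23.4
tool_pos: [0.5063, 0.0612, 0.1075]
ee_rot: [3.133, -0.7, 0.272]
wrist_force: [0.3, -0.2, 0.9]
width: 0.0447
```

```bash
python3 - <<'E'
from path import *
p,r=st()
s,t=edge()
h=15.2;zt=np.array([np.cos(np.radians(h)),np.sin(np.radians(h)),0]);ax=np.array([.540,.0705,.122])
print("home tip/loop",[proj(c,ax+zt*d).round(1) for c in(s,t) for d in(.047,-.043)])
path(ax-.09*zt+[0,0,.06],h,30,5,.5)
E
```

```text
t 23.4 p [0.5063 0.0612 0.1075] rpy [179.5 -40.1  15.6] j [-0.186 -0.446  2.183  0.399  0.796  0.924] F [ 0.3 -0.2  0.9] M [-0.07  0.24 -0.01] w 0.0447
s pin_tip [([284.5, 174.8], 0.56), ([244.8, 213.4], 0.43), ([426.7, 205.6], 0.42)]
s pin_loop [([238.8, 189.7], 0.7), ([421.7, 180.7], 0.66), ([282.9, 132.0], 0.56)]
s pin_seat [([283.3, 152.7], 0.56), ([243.3, 197.8], 0.49), ([421.6, 191.9], 0.44)]
t pin_tip [([399.0, 208.4], 0.58), ([398.3, 287.1], 0.57), ([238.2, 188.0], 0.53)]
t pin_loop [([409.1, 289.1], 0.71), ([407.9, 203.7], 0.59), ([245.6, 229.5], 0.54)]
t pin_seat [([403.8, 285.3], 0.53), ([240.4, 209.5], 0.5), ([405.6, 207.2], 0.39)]
home tip/loop [array([426.2, 206.3]), array([420.9, 181. ]), array([236.6, 188.4]), array([245.4, 226.1])]
t 23.8 p [0.506  0.0612 0.1071] rpy [179.5 -40.   15.6] j [-0.186 -0.446  2.183  0.398  0.797  0.924] F [0.8 0.3 0.4] M [-0.03  0.26  0.  ] w 0.0473
az 15.3 phi 40.0 g [0.4942 0.0581 0.1217]
[1] 0.6 0 -14.7 0.3 -2 0.2 0.5
[1] 0 0 -14.8 0 -2 0 0.5
[1] -0.4 -0.1 -14.7 -0.1 -2 0.1 0.5
[1] -1 0.1 -14.8 0 -2 0 0.5
[1] -1.4 0 -14.8 0 -2 0 0.5
ikerr 0.0 maxv [0.03 0.14 0.27 0.3  0.61 0.31] end j [-0.18 -0.5   2.03  0.24  1.15  1.08]
```

Call:
arm_command --commands "0.5 0 -15 0 -1.5 0 0.5; 0 0 -15 0 -2 0 0.5; 0 0 -20 0 -3 0 0.5; -1 0 -30 0 -4 0 0.5; -1 0 -40 0 -6 0 0.5; 0 0 -40 0 -6 0 0.5; 0 0 0 0 0 0 0.6"

```text
time: 24.68
tool_pos: [0.4212, 0.0391, 0.2448]
ee_rot: [3.137, -0.291, 0.266]
wrist_force: [-0.4, -0.3, -0.1]
width: 0.0534
```

```bash
python3 - <<'E'
from path import *
p,r=st()
s,t=edge()
ax=np.array([.5397,.0705])
for w in("handle_hinge","handle_grip"):
    for c in(s,t):
        for d in models.tip_of(w,c)[:2]:
            P=np.array(d["centre"])*[640,400];X=atz(c,*P,.087);print(w,P.round(1),round(d["conf"],2),X.round(4),"rad",np.linalg.norm(X[:2]-ax).round(4),"az",np.degrees(np.arctan2(*(X[:2]-ax)[::-1])).round(1))
A=lambda im,c,r,w,k:cv2.resize(im[r:r+w,c:c+w],(k,k),interpolation=cv2.INTER_CUBIC)
cv2.imwrite("pics/c7.png",np.hstack([A(s["img"],365,155,80,400),A(t["img"],225,165,80,400)]))
E
```

```text
t 24.68 p [0.4212 0.0391 0.2448] rpy [179.7 -16.7  15.3] j [-0.132 -0.438  1.768  0.107  1.541  1.185] F [-0.4 -0.3 -0.1] M [-0.02  0.1   0.01] w 0.0534
s pin_tip [([286.0, 174.1], 0.6), ([245.8, 216.7], 0.53), ([426.6, 203.5], 0.51)]
s pin_loop [([241.3, 188.5], 0.69), ([285.2, 130.9], 0.68), ([423.1, 191.2], 0.56)]
s pin_seat [([281.5, 153.4], 0.81), ([244.2, 197.3], 0.59), ([422.5, 193.6], 0.52)]
t pin_tip [([237.0, 185.6], 0.73), ([253.3, 215.6], 0.72), ([398.5, 288.4], 0.47)]
t pin_loop [([245.2, 227.1], 0.72), ([412.6, 286.9], 0.65), ([411.0, 206.4], 0.59)]
t pin_seat [([244.1, 208.8], 0.76), ([402.9, 206.8], 0.59), ([403.3, 288.4], 0.44)]
handle_hinge [191.8 230.3] 0.74 [ 0.7478 -0.2985  0.087 ] rad 0.4236 az -60.6
handle_hinge [382.7 190.3] 0.58 [ 0.4995 -0.0138  0.087 ] rad 0.0934 az -115.5
handle_hinge [282.4 222.9] 0.96 [ 0.5111 -0.0212  0.087 ] rad 0.096 az -107.4
handle_grip [382.2 211.7] 0.93 [0.5761 0.0043 0.087 ] rad 0.0755 az -61.2
handle_grip [275.8 191.1] 0.88 [ 0.5872 -0.0039  0.087 ] rad 0.0882 az -57.4
```

View pics/c7.png

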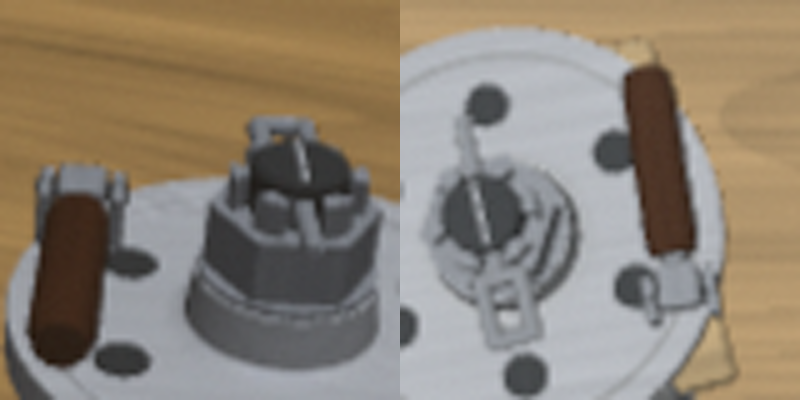

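```bash
python3 - <<'E'
from path import *
t=snapshot("top");s=snapshot("scene");ax=np.array([.5397,.0705])
f=lambda x,y,z:atz(t,225+(x-400)/5,165+y/5,z)[:2]
a,b=f(648,72,.09),f(672,250,.09);print(a,b,"L",np.linalg.norm(a-b),"dir",np.degrees(np.arctan2(*(a-b)[::-1])))
d=(a-b)/np.linalg.norm(a-b);print("dist",np.cross(d,ax-b), "along",(a-ax)@d,(b-ax)@d)
g=lambda x,y,z:atz(s,365+x/5,155+y/5,z)[:2]
a,b=g(68,335,.090),g(80,200,.098);print(a,b,"scene dir",np.degrees(np.arctan2(*(a-b)[::-1])))
h=f(683,283,.09);print("hinge",h,np.linalg.norm(h-ax),np.degrees(np.arctan2(*(h-ax)[::-1])))
E
```

```text
[ 0.6150944 -0.0006434] [ 0.52929867 -0.01404061] L 0.08683542681088141 dir 8.875200073635451
dist 0.0819236389574797 along 0.06351548053209224 -0.02331994627878918
[0.6148935 0.0072792] [ 0.53623326 -0.00877588] scene dir 11.53599321913627
hinge [ 0.51373632 -0.01953286] 0.09370181051490652 -106.0865060264736<stdin>:5: DeprecationWarning: Arrays of 2-dimensional vectors are deprecated. Use arrays of 3-dimensional vectors instead. (deprecated in NumPy 2.0)
```

```bash
cat >> path.py <<'E'
u=np.array([np.cos(np.radians(9.5)),np.sin(np.radians(9.5)),0]);nn=np.array([u[1],-u[0],0]);HG=np.array([.5397,.0705,.087])-.0454*u+.080*nn
E
python3 - <<'E'
from path import *
p,r=st()
q=HG+.08*u;q[2]=.16
a=rows(p,r,q,down(9.5),.6,vmax=45)
E
```

```text
t 25.38 p [0.4188 0.0391 0.2402] rpy [179.9 -16.3  15.2] j [-0.132 -0.438  1.776  0.107  1.54   1.185] F [-0.1  0.7  0.4] M [-0.06  0.14  0.  ] w 0.0563
[5] 24.6 16.8 23.9 -0.1 -3.3 1.1 0.6; 26.2 16.3 22.5 -0.2 -3.2 1.1 0.6; 27.8 15.7 21 -0.1 -3.3 1.2 0.6; 29.2 15.1 19.5 -0.2 -3.2 1.1 0.6; 30.6 14.5 17.8 -0.1 -3.3 1.1 0.6
```

Call:
arm_command --commands "24.5 17 22 0 -3.3 1 0.6; 26 16 21 0 -3.2 1 0.6; 28 16 20 0 -3.3 1 0.6; 29 15 19 0 -3.2 1 0.6; 27 13 15 0 -3.3 1 0.6; 0 0 0 0 0 0 0.6"

```text
time: 26.12
tool_pos: [0.5882, -0.0028, 0.1657]
ee_rot: [-3.132, 0.005, 0.175]
wrist_force: [0.2, 0.5, 0.3]
width: 0.0564
```

```bash
python3 - <<'E'
from path import *
p,r=st()
q=HG+.08*u;q[2]=.12
a=rows(p,r,q,down(9.5),.6,n=1)
E
```

```text
t 26.12 p [ 0.5882 -0.0028  0.1657] rpy [-179.5    0.3   10.1] j [-0.106  0.188  1.337  0.008  1.624  1.29 ] F [0.2 0.5 0.3] M [ 0.02 -0.    0.  ] w 0.0564
[1] -0.9 0.1 45.7 -0.5 0.3 0.6 0.6
```

Call:
arm_command --commands "-0.9 0 35 -0.5 0.3 0.5 0.6; 0 0 25 0 0 0 0.6; 0 0 15 0 0 0 0.6; 0 0 0 0 0 0 0.6"

```text
time: 26.62
tool_pos: [0.5873, -0.0022, 0.0921]
ee_rot: [3.141, -0.006, 0.167]
wrist_force: [0.2, 0.3, 0.4]
width: 0.0564
```

```bash
python3 - <<'E'
from path import *
p,r=st()
q=HG+.08*u;q[2]=.071
a=rows(p,r,q,down(9.5),.6,n=1)
s=snapshot("scene");cv2.imwrite("pics/c8.png",cv2.resize(s["img"][145:235,355:445],(450,450),interpolation=cv2.INTER_CUBIC))
E
```

```text
t 26.62 p [ 0.5873 -0.0022  0.0921] rpy [180.   -0.4   9.6] j [-1.010e-01  2.120e-01  1.456e+00  1.000e-03  1.467e+00  1.303e+00] F [0.2 0.3 0.4] M [-0.01 -0.02  0.  ] w 0.0564
[1] -0.4 0.4 21.1 0 -0.4 0.1 0.6
```

View pics/c8.png

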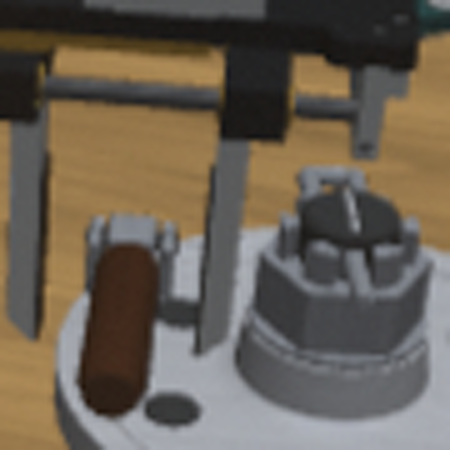

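Call:
arm_command --commands "0 0.4 12 0 0 0 0.6; 0 0 8 0 0 0 0.6; 0 0 1 0 0 0 0.4; 0 0 0 0 0 0 0.2; 0 0 0 0 0 0 0"

```text
time: 27.3
tool_pos: [0.5902, -0.0029, 0.0746]
ee_rot: [3.139, -0.014, 0.167]
wrist_force: [0.5, 0.3, -0.1]
width: 0.0295
```

```bash
python3 - <<'E'
from path import *
p,r=st()
for k in (15,30):
    pass
G=p+[0,0,.019];v=G-HG;L=np.hypot(v@u,v[2]);th0=np.degrees(np.arctan2(v[2],v@u));print("L",L,"th0",th0,"lat",v@nn)
a=(p,r)
for th in np.linspace(th0,92,13)[1:]:
    t_=np.radians(th);a=rows(*a,HG+(v@nn)*nn+L*(np.cos(t_)*u+np.sin(t_)*np.array([0,0,1]))-[0,0,.019],down(9.5),0,n=1)
E
```

```text
t 27.3 p [ 0.5902 -0.0029  0.0746] rpy [179.8  -0.8   9.6] j [-1.020e-01  2.250e-01  1.477e+00  1.000e-03  1.425e+00  1.302e+00] F [ 0.5  0.3 -0.1] M [-0.01  0.03  0.03] w 0.0295
L 0.08339222321364002 th0 4.522855995896677 lat 0.0007425482470710711
[1] -1.4 0 -10.5 0.2 -0.8 0.1 0
[1] -2.8 0 -10.2 0 0 0 0
[1] -4.1 0 -9.8 0 0 0 0
[1] -5.3 0 -9.2 0 0 0 0
[1] -6.4 0 -8.4 0 0 0 0
[1] -7.4 0 -7.6 0 0 0 0
[1] -8.4 0 -6.5 0 0 0 0
[1] -9.1 0 -5.5 0 0 0 0
[1] -9.7 0 -4.2 0 0 0 0
[1] -10.2 0 -3 0 0 0 0
[1] -10.5 0 -1.6 0 0 0 0
[1] -10.6 0 -0.3 0 0 0 0
```

Call:
arm_command --commands "0 0 0 0 -0.6 0 0; 0 0 0 0 0 0 0; -1.4 0 -10.5 0 0 0 0; -2.8 0 -10 0 0 0 0; -4 0 -10 0 0 0 0; -5.3 0 -9 0 0 0 0; 0 0 0 0 0 0 0"

```text
time: 28.18
tool_pos: [0.5762, -0.0041, 0.1166]
ee_rot: [3.141, -0.005, 0.168]
wrist_force: [-0.1, 0.7, -0.2]
width: 0.0249
```

```bash
cat >> path.py <<'E'
def arc(L,N,end=91):
    p,r=st();v=p+[0,0,.019]-HG;th0=np.degrees(np.arctan2(v[2],v@u));print("L now",np.hypot(v@u,v[2]).round(4),"th",th0.round(1),"lat",(v@nn).round(4));a=(p,r)
    for th in np.linspace(th0,end,N+1)[1:]:
        t_=np.radians(th);a=rows(*a,HG+L*(np.cos(t_)*u+np.sin(t_)*np.array([0,0,1]))-[0,0,.019],down(9.5),0,n=1)
E
python3 - <<'E'
from path import *
arc(.083,8)
E
```

```text
t 28.18 p [ 0.5762 -0.0041  0.1166] rpy [180.   -0.3   9.6] j [-0.106  0.175  1.45   0.     1.512  1.297] F [-0.1  0.7 -0.2] M [0.22 0.06 0.02] w 0.0249
L now 0.0845 th 35.1 lat -0.0004
[1] -7.5 0.4 -7.1 0 -0.3 0.1 0
[1] -7.2 0 -7.1 0 0 0 0
[1] -8 0 -6.1 0 0 0 0
[1] -8.8 0 -5.1 0 0 0 0
[1] -9.2 0 -4 0 0 0 0
[1] -9.7 0 -2.9 0 0 0 0
[1] -10 0 -1.7 0 0 0 0
[1] -10.1 0 -0.4 0 0 0 0
```

Call:
arm_command --commands "-7.5 0 -7 0 0 0 0; -7.2 0 -7 0 0 0 0; -8 0 -6 0 0 0 0; -9 0 -5 0 0 0 0; 0 0 0 0 0 0 0"

```text
time: 28.8
tool_pos: [0.5439, -0.0093, 0.1442]
ee_rot: [3.141, -0.01, 0.167]
wrist_force: [-0.1, 1.9, -0.3]
width: 0.0257
```

```bash
python3 - <<'E'
from path import *
arc(.083,5)
E
```

```text
t 28.8 p [ 0.5439 -0.0093  0.1442] rpy [180.   -0.6   9.6] j [-0.123  0.087  1.493  0.002  1.553  1.281] F [-0.1  1.9 -0.3] M [ 0.45 -0.23 -0.08] w 0.0257
L now 0.0844 th 64.5 lat -0.0006
[1] -7.7 0.6 -1.8 0 -0.6 0.1 0
[1] -7.3 0 -2.3 0 0 0 0
[1] -7.5 0 -1.6 0 0 0 0
[1] -7.7 0 -0.9 0 0 0 0
[1] -7.6 0 -0.2 0 0 0 0
```

Call:
arm_command --commands "-7.5 0 -2.5 0 -0.5 0 0; -7.5 0 -2.3 0 0 0 0; -7.5 0 -1.6 0 0 0 0; -7.5 0 -1 0 0 0 0; -3 0 0 0 0 0 0; 0 0 0 0 0 0 0"

```text
time: 29.55
tool_pos: [0.5112, -0.0125, 0.1535]
ee_rot: [-3.138, -0.008, 0.169]
wrist_force: [3.7, 2.1, -2.8]
width: 0.0252
```

```bash
python3 - <<'E'
from path import *
arc(.083,1)
s,t=snapshot("scene"),snapshot("top")
for w in("handle_hinge","handle_grip"):
    for c,z in((s,.087),(s,.165),(t,.087)):
        for d in models.tip_of(w,c)[:1]:
            P=np.array(d["centre"])*[640,400];print(w,z,P.round(1),round(d["conf"],2),atz(c,*P,z).round(4))
A=lambda im,c,r,w,k:cv2.resize(im[r:r+w,c:c+w],(k,k),interpolation=cv2.INTER_CUBIC)
cv2.imwrite("pics/c9.png",np.hstack([A(s["img"],345,130,110,400),A(t["img"],225,165,80,400)]))
E
```

```text
t 29.55 p [ 0.5112 -0.0125  0.1535] rpy [-179.8   -0.4    9.7] j [-0.139  0.012  1.552  0.006  1.571  1.262] F [ 3.7  2.1 -2.8] M [ 0.69 -0.77  0.01] w 0.0252
L now 0.0856 th 87.6 lat -0.0029
[1] -5.1 2.9 2.5 -0.2 -0.4 0.2 0
handle_hinge 0.087 [383.4 190.5] 0.61 [ 0.4998 -0.0123  0.087 ]
handle_hinge 0.165 [383.4 190.5] 0.61 [0.6289 0.0147 0.165 ]
handle_hinge 0.087 [280.4 225.5] 0.58 [ 0.505  -0.0166  0.087 ]
handle_grip 0.087 [390.6 161.1] 0.79 [ 0.364 -0.029  0.087]
handle_grip 0.165 [390.6 161.1] 0.79 [0.5189 0.0011 0.165 ]
```

View pics/c9.png

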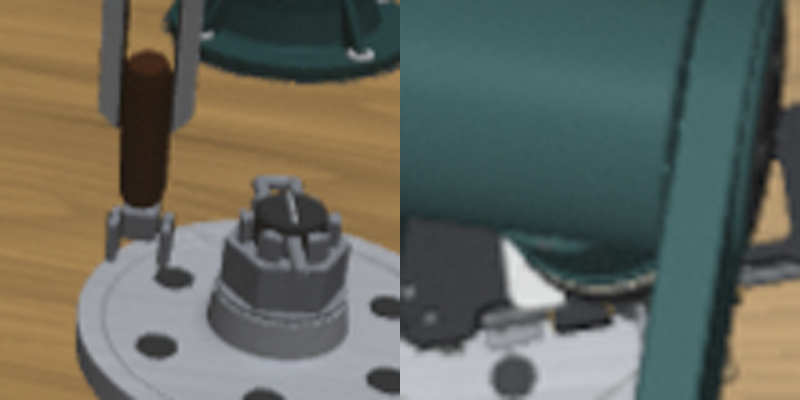

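```bash
cat >> path.py <<'E'
AX=np.array([.5397,.0705])
def crank(step,N,Rr=.0905,z=.153):
    p,r=st();v=p[:2]-AX;a0=np.degrees(np.arctan2(v[1],v[0]));r0=np.hypot(*v);print("rad",r0.round(4),"az",a0.round(1));a=(p,r)
    for i in range(1,N+1):
        t_=np.radians(a0-step*i);R_=r0+(Rr-r0)*min(1,i/3);a=rows(*a,np.array([AX[0]+R_*np.cos(t_),AX[1]+R_*np.sin(t_),z]),down(9.6),0,n=1)
E
python3 - <<'E'
from path import *
crank(10,6)
E
```

```text
t 29.95 p [ 0.5113 -0.0125  0.1535] rpy [-179.8   -0.4    9.7] j [-0.139  0.013  1.551  0.006  1.572  1.262] F [ 1.6  3.5 -0.6] M [ 0.82 -0.47  0.01] w 0.0253
rad 0.0877 az -108.9
[1] -13.3 -7.7 0.4 -0.2 -0.4 0.1 0
[1] -11.9 -10 0 0 0 0 0
[1] -10.1 -12.1 0 0 0 0 0
[1] -7.1 -14.1 0 0 0 0 0
[1] -4.4 -15.2 0 0 0 0 0
[1] -1.8 -15.6 0 0 0 0 0
```

Call:
arm_command --commands "-13 -7.5 0 0 0 0 0; -12 -10 0 0 0 0 0; -10 -12 0 0 0 0 0; -7 -14 0 0 0 0 0; -4.5 -15 0 0 0 0 0"

```text
time: 30.58
tool_pos: [0.4486, 0.0295, 0.1543]
ee_rot: [3.127, 0.004, 0.161]
wrist_force: [-0.6, -3.6, 2.2]
width: 0.0237
```

```bash
python3 - <<'E'
from path import *
crank(10,7)
E
```

```text
t 30.57 p [0.4486 0.0295 0.1543] rpy [179.2   0.2   9.2] j [-0.049 -0.121  1.678 -0.015  1.586  1.361] F [-0.6 -3.6  2.2] M [-0.35  0.12 -0.05] w 0.0237
rad 0.0999 az -155.8
[1] 0.1 -17.4 1.1 0.8 0.2 -0.4 0
[1] 3.2 -16.6 0 0 0 0 0
[1] 6 -15.2 0 0 0 0 0
[1] 5.5 -14.8 -0.1 0 0 0 0
[1] 8 -13.6 0 0 0 0 0
[1] 10.2 -12 0 0 0 0 0
[1] 12.2 -10.1 0 0 0 0 0
```

Call:
arm_command --commands "5 -13 1 0.5 0 0 0; 7 -14 0 0 0 0 0; 7 -13 0 0 0 0 0; 0 0 0 0 0 0 0"

```text
time: 31.08
tool_pos: [0.4373, 0.068, 0.1545]
ee_rot: [3.128, 0.052, 0.159]
wrist_force: [3.6, 1.8, -1.8]
width: 0.0238
```

```bash
python3 - <<'E'
from path import *
crank(9,6)
s,t=snapshot("scene"),snapshot("top")
A=lambda im,c,r,w,k:cv2.resize(im[r:r+w,c:c+w],(k,k),interpolation=cv2.INTER_CUBIC)
cv2.imwrite("pics/c10.png",A(s["img"],365,110,110,440))
for w in("handle_hinge","handle_grip"):
    for c in(s,t): print(w,[(np.round(np.array(d["centre"])*[640,400],1),round(d["conf"],2)) for d in models.tip_of(w,c)[:2]])
E
```

```text
t 31.07 p [0.4373 0.068  0.1545] rpy [179.2   3.    9.1] j [ 0.042 -0.097  1.656 -0.02   1.632  1.453] F [ 3.6  1.8 -1.8] M [ 0.7  -0.85  0.04] w 0.0238
rad 0.1024 az -178.6
[1] 7.3 -14.6 0.9 0.8 3 -0.5 0
[1] 9.2 -12.6 0 0 0 0 0
[1] 10.8 -10.4 0 0 0 0 0
[1] 9.1 -11 0 0 0 0 0
[1] 10.7 -9.3 0 0 0 0 0
[1] 12 -7.6 0 0 0 0 0
handle_hinge [(array([429.9, 183.8]), 0.65), (array([427.6, 203. ]), 0.3)]
handle_hinge [(array([242.7, 250. ]), 0.68), (array([413.2, 153.9]), 0.64)]
handle_grip [(array([438.2, 153. ]), 0.67), (array([419.3, 243.2]), 0.45)]
handle_grip []
```

View pics/c10.png

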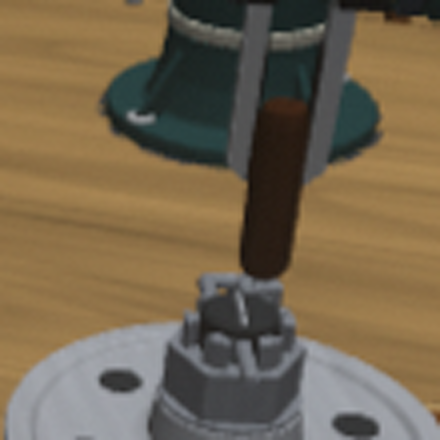

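```bash
python3 - <<'E'
from path import *
t=snapshot("top");s=snapshot("scene")
for c,P in((t,(242.7,250)),(s,(429.9,183.8))):
    X=atz(c,*P,.087);v=X[:2]-AX;print(X.round(4),np.hypot(*v).round(4),np.degrees(np.arctan2(v[1],v[0])).round(1))
p,r,o=pose();print([proj(s,np.array([p[0],p[1],p[2]+d])).round(1) for d in(0,.04)])
E
```

```text
[0.4475 0.0691 0.087 ] 0.0922 -179.2
[0.4408 0.0722 0.087 ] 0.0989 179.0
[array([431.6, 153.5]), array([434.3, 134.9])]
```

Call:
arm_command --commands "0 0 0 0 0 0 0.3; 0 0 0 0 0 0 0.6; 0 0 0 0 0 0 0.6; 10 0 0 0.8 3 0 0.6; 0 0 0 0 0 -10 0.6; 0 0 0 0 0 -10 0.6; 0 0 0 0 0 -10 0.6; 0 0 0 0 0 -10 0.6; 0 0 0 0 0 -10 0.6; 0 0 0 0 0 -10 0.6; 0 0 0 0 0 -10 0.6; 0 0 0 0 0 -10 0.6"

```text
time: 32.98
tool_pos: [0.4492, 0.0632, 0.1507]
ee_rot: [-3.141, 0.01, 1.595]
wrist_force: [-0.4, -0.1, -0.4]
width: 0.0564
```

Call:
arm_command --commands "0 0 0 0 0 -10 0.6; 0 0 0 0 0 -10 0.6; 0 0 0 0 0 -10 0.6; 0 0 0 0 0 -10 0.6; 0 0 0 0 0 -10 0.6; 0 0 0 0 0 -10 0.6; 0 0 0 0 0 -10 0.6; 0 0 0 0 0 0 0.6"

```text
time: 33.98
tool_pos: [0.4502, 0.0606, 0.149]
ee_rot: [-3.128, 0.004, 2.855]
wrist_force: [-0.1, -0.6, 0.4]
width: 0.0566
```

```bash
python3 - <<'E'
from path import *
p,r=st()
t=snapshot("top");s=snapshot("scene")
for c in(t,s):
    for d in models.tip_of("handle_hinge",c)[:2]:
        X=atz(c,*(np.array(d["centre"])*[640,400]),.087);v=X[:2]-AX;print(d["conf"],X.round(4),np.hypot(*v).round(4),np.degrees(np.arctan2(v[1],v[0])).round(1))
rows(p,r,np.array([.4477,.0700,.150]),down(179),.6,n=1)
E
```

```text
t 33.98 p [0.4502 0.0606 0.149 ] rpy [-179.2    0.2  163.6] j [ 0.02  -0.108  1.676 -0.014  1.574 -1.264] F [-0.1 -0.6  0.4] M [ 0.03 -0.1   0.03] w 0.0566
0.36 [ 0.4557 -0.3167  0.087 ] 0.3962 -102.2
0.63 [0.4491 0.0687 0.087 ] 0.0906 -178.9
[1] 5.1 8.3 -1.1 -0.8 0.1 -15.4 0.6
```

Call:
arm_command --commands "5 9 0 -0.8 0 -8 0.6; 0 0 0 0 0 -6 0.5; 0 0 0 0 0 0 0.4; 0 0 0 0 0 0 0.35"

```text
time: 34.67
tool_pos: [0.448, 0.071, 0.149]
ee_rot: [-3.142, 0.003, 3.099]
wrist_force: [0.7, -0.1, 0.4]
width: 0.0335
```

```bash
cat >> path.py <<'E'
def crank2(step,N,Rr=.092,z=.150,k=3,w=1):
    p,r=st();v=p[:2]-AX;a0=np.degrees(np.arctan2(v[1],v[0]));r0=np.hypot(*v);yw=r.as_euler('xyz',degrees=True)[2];print("rad",r0.round(4),"az",a0.round(1));a=(p,r)
    for i in range(1,N+1):
        t_=np.radians(a0-step*i);R_=r0+(Rr-r0)*min(1,i/k);a=rows(*a,np.array([AX[0]+R_*np.cos(t_),AX[1]+R_*np.sin(t_),z]),down(yw-step*w*i),0,n=1)
E
python3 - <<'E'
from path import *
crank2(9,6)
E
```

```text
t 34.67 p [0.448 0.071 0.149] rpy [-180.     0.2  177.6] j [ 0.032 -0.114  1.682 -0.     1.571 -1.496] F [ 0.7 -0.1  0.4] M [ 0.02 -0.15 -0.02] w 0.0335
rad 0.0917 az 179.7
[1] -0.5 14.4 -1 0 0.2 9 0
[1] -0.5 14.4 0 0 0 9 0
[1] -0.6 14.4 0 0 0 9 0
[1] -0.6 14.4 0 0 0 9 0
[1] -0.6 14.5 0 0 0 9 0
[1] -0.6 14.4 0 0 0 9 0
```

Call:
arm_command --commands "0 0 0 0 0 0 0.1; 0 0 0 0 0 0 0; -1 8 0 0 0 5 0; -2 12 0 0 0 9 0; -2.5 12 0 0 0 9 0; -2.5 12 0 0 0 9 0; 0 0 0 0 0 0 0"

```text
time: 35.55
tool_pos: [0.4575, 0.1124, 0.1491]
ee_rot: [-3.132, -0.015, 2.517]
wrist_force: [1.6, 2.6, -2.5]
width: 0.0255
```

```bash
python3 - <<'E'
from path import *
crank2(9,5)
E
```

```text
t 35.55 p [0.4575 0.1124 0.1491] rpy [-179.4   -0.9  144.2] j [ 0.118 -0.058  1.629  0.003  1.588 -0.828] F [ 1.6  2.6 -2.5] M [ 0.48 -1.16  0.05] w 0.0255
rad 0.0923 az 153.0
[1] 1 14.4 -1 -0.6 -0.8 9 0
[1] 1 14.5 0 0 0 9 0
[1] 0.9 14.4 0 0 0 9 0
[1] 1.1 14.4 0 0 0 9 0
[1] 1.1 14.4 -0.1 -0.1 0 9 0
```

Call:
arm_command --commands "0 12 0 -0.5 -0.8 8 0; -1 14 0 0 0 9 0; -1.5 14 0 0 0 9 0; -1.5 14 0 0 0 9 0; -1.5 13 0 0 0 9 0; 0 0 0 0 0 0 0"

```text
time: 36.3
tool_pos: [0.5045, 0.1571, 0.1491]
ee_rot: [-3.123, -0.02, 1.731]
wrist_force: [2.6, -0.1, -2.8]
width: 0.026
```

```bash
python3 - <<'E'
from path import *
crank2(9,4)
E
```

```text
t 36.3 p [0.5045 0.1571 0.1491] rpy [-178.9   -1.2   99.2] j [0.181 0.069 1.502 0.021 1.589 0.021] F [ 2.6 -0.1 -2.8] M [-0.08 -1.37  0.02] w 0.026
rad 0.0935 az 112.1
[1] 1.7 14.5 -1.1 -1.2 -1.1 9 0
[1] 1.7 14.5 0 0 0 9 0
[1] 1.6 14.4 0 0 0 9 0
[1] 2.1 14.3 0 0 0 9 0
```

Call:
arm_command --commands "0.5 13 0 -1 -1 7 0; -0.5 14 0 0 0 9 0; -1 14 0 0 0 9 0; -1 13 0 0 0 8 0; 0 3 0 0 0 2 0; 0 0 0 0 0 0 0"

```text
time: 37.05
tool_pos: [0.5565, 0.1631, 0.1491]
ee_rot: [-3.122, -0.017, 1.111]
wrist_force: [-0.5, 2.5, -0.0]
width: 0.0259
```

```bash
python3 - <<'E'
from path import *
crank2(2,2)
t=snapshot("top");s=snapshot("scene")
for c in(t,s):
    for d in models.tip_of("handle_hinge",c)[:2]:
        X=atz(c,*(np.array(d["centre"])*[640,400]),.087);v=X[:2]-AX;print(round(d["conf"],2),X.round(4),np.hypot(*v).round(4),np.degrees(np.arctan2(v[1],v[0])).round(1))
E
```

```text
t 37.05 p [0.5565 0.1631 0.1491] rpy [-178.9   -1.    63.7] j [0.172 0.173 1.387 0.025 1.588 0.632] F [-0.5  2.5 -0. ] M [-0.35 -0.4  -0.01] w 0.0259
rad 0.0941 az 79.7
[1] 0.2 3.3 -1 -1.2 -0.9 2 0
[1] 0.2 3.3 0 0 -0.1 2 0
0.81 [0.5597 0.1592 0.087 ] 0.0909 77.3
0.7 [0.6584 0.0844 0.087 ] 0.1195 6.7
0.62 [0.4772 0.062  0.087 ] 0.0631 -172.3
```

Call:
arm_command --commands "0 7 0 -1 -0.8 4 0; -0.5 6 0 0 0 4 0; 0 0 0 0 0 0 0"

```text
time: 37.62
tool_pos: [0.5667, 0.1606, 0.1491]
ee_rot: [-3.133, -0.009, 0.97]
wrist_force: [2.9, 1.0, -1.7]
width: 0.0253
```

```bash
python3 - <<'E'
from path import *
crank2(2,1)
for k in range(2):
  for c in(snapshot("top"),snapshot("scene")):
    for d in models.tip_of("handle_hinge",c)[:1]:
        X=atz(c,*(np.array(d["centre"])*[640,400]),.087);v=X[:2]-AX;print(round(d["conf"],2),X.round(4),np.hypot(*v).round(4),np.degrees(np.arctan2(v[1],v[0])).round(1))
E
```

```text
t 37.62 p [0.5667 0.1606 0.1491] rpy [-179.5   -0.5   55.6] j [0.172 0.19  1.367 0.013 1.584 0.773] F [ 2.9  1.  -1.7] M [-0.09 -0.67 -0.02] w 0.0253
rad 0.0941 az 73.3
[1] 0.3 3.3 -0.9 -0.5 -0.5 2 0
0.7 [0.5694 0.1504 0.087 ] 0.0852 69.6
0.7 [0.5634 0.1572 0.087 ] 0.0899 74.7
0.87 [0.5626 0.1613 0.087 ] 0.0936 75.8
```

Call:
arm_command --commands "-0.3 3.5 0 0 0 2 0; 0 0 0 0 0 0 0.2; 0 0 0 0 0 0 0.5; 0 0 0 0 0 0 0.5; 0 0 -30 0 0 0 0.5; 0 0 -50 0 0 0 0.5; 0 0 -50 0 0 0 0.5; -50 0 -10 0 0 0 0.5; -60 0 0 0 0 0 0.5; -60 0 0 0 0 0 0.5; -60 0 0 0 0 0 0.5; 0 0 0 0 0 0 0.5"

```text
time: 39.52
tool_pos: [0.4216, -0.0378, 0.2929]
ee_rot: [-3.121, 0.014, 0.926]
wrist_force: [0.3, -0.0, 0.2]
width: 0.0467
```

Call:
arm_command --commands "0 60 0 0 0 0 0.5; 0 60 0 0 0 0 0.5; 0 60 0 0 0 0 0.5; 0 0 0 0 0 0 0.5; 0 0 0 0 0 0 0.5"

```text
time: 40.15
tool_pos: [0.569, -0.1462, 0.2862]
ee_rot: [-3.114, 0.015, 0.927]
wrist_force: [-0.3, -0.4, 0.8]
width: 0.0467
```

```bash
python3 - <<'E'
from path import *
p,r=st()
t,s=snapshot("top"),snapshot("scene")
for c in(t,s):
  for w in("handle_hinge","handle_grip","pin_loop","pin_tip","mug_mid","spectacle_case_mid"):
    print(w,[(np.round(np.array(d["centre"])*[640,400],1),round(d["conf"],2),atz(c,*(np.array(d["centre"])*[640,400]),.087).round(4)) for d in models.tip_of(w,c)[:3]])
A=lambda im,c,r,w,k:cv2.resize(im[r:r+w,c:c+w],(k,k),interpolation=cv2.INTER_CUBIC)
cv2.imwrite("pics/c11.png",np.hstack([A(s["img"],360,110,130,400),A(t["img"],185,150,120,400)]))
E
```

```text
t 40.15 p [ 0.569  -0.1462  0.2862] rpy [-178.4    0.9   53.1] j [-0.344  0.197  1.089 -0.007  1.886  0.298] F [-0.3 -0.4  0.8] M [ 0.   -0.03  0.04] w 0.0467
handle_hinge [(array([206.6, 198.3]), 0.86, array([0.5688, 0.1596, 0.087 ])), (array([415.9, 151.8]), 0.22, array([ 0.6867, -0.3416,  0.087 ]))]
handle_grip [(array([195.9, 194.1]), 0.54, array([0.5789, 0.1855, 0.087 ])), (array([413.7, 151.6]), 0.53, array([ 0.6872, -0.3363,  0.087 ]))]
pin_loop [(array([209.5, 196.5]), 0.54, array([0.5732, 0.153 , 0.087 ])), (array([243.4, 227.8]), 0.53, array([0.4991, 0.0696, 0.087 ])), (array([409.2, 205.2]), 0.35, array([ 0.5548, -0.3201,  0.087 ]))]
pin_tip [(array([402.4, 209.7]), 0.6, array([ 0.544 , -0.3035,  0.087 ])), (array([400.3, 288.2]), 0.48, array([ 0.3631, -0.2922,  0.087 ])), (array([236.7, 187.1]), 0.47, array([0.5965, 0.0895, 0.087 ]))]
mug_mid [(array([414.9, 155.2]), 0.86, array([ 0.6781, -0.3389,  0.087 ]))]
spectacle_case_mid [(array([303.3, 130.4]), 0.85, array([ 0.7399, -0.0676,  0.087 ])), (array([418.1, 152.9]), 0.44, array([ 0.6839, -0.3469,  0.087 ]))]
handle_hinge [(array([467.2, 226.6]), 0.96, array([0.5716, 0.156 , 0.087 ])), (array([420.9, 194.6]), 0.49, array([0.4904, 0.0619, 0.087 ]))]
handle_grip [(array([480. , 185.8]), 0.93, array([0.4151, 0.1699, 0.087 ]))]
pin_loop [(array([422.6, 181.1]), 0.65, array([0.4342, 0.0561, 0.087 ])), (array([284.2, 132.1]), 0.62, array([ 0.2857, -0.3428,  0.087 ])), (array([242., 188.]), 0.59, array([ 0.5883, -0.2924,  0.087 ]))]
pin_tip [(array([284.9, 178.6]), 0.65, array([ 0.5218, -0.225 ,  0.087 ])), (array([245.3, 211.9]), 0.49, array([ 0.6642, -0.2388,  0.087 ])), (array([428.7, 202.8]), 0.48, array([0.5159, 0.081 , 0.087 ]))]
mug_mid [(array([196.6, 229.9]), 0.86, array([ 0.7438, -0.2911,  0.087 ]))]
spectacle_case_mid [(array([310.1, 297.9]), 0.95, array([ 0.8232, -0.0379,  0.087 ])), (array([258.4, 191.2]), 0.59, array([ 0.5883, -0.2533,  0.087 ]))]
```

```bash
python3 - <<'E'
from path import *
t,s=snapshot("top"),snapshot("scene")
X=tri(s,(480,185.8),t,(195.9,194.1));H=tri(s,(467.2,226.6),t,(206.6,198.3));print("grip",X.round(4),"hinge",H.round(4))
print("upright pred",proj(s,H+[0,0,.078]).round(1),proj(t,H+[0,0,.078]).round(1))
L=tri(s,(422.6,181.1),t,(243.4,227.8));print("loop",L.round(4))
# handle axis in scene by dark brown mask
im=s["img"].astype(int);m=np.zeros(im.shape[:2],bool);m[130:235,450:510]=True
m&=(im[...,2]<95)&(im[...,2]-im[...,0]>18);yy,xx=np.nonzero(m);print(m.sum(),[ (r,round(xx[yy==r].mean(),1),(yy==r).sum()) for r in range(yy.min(),yy.max()+1,6) if (yy==r).any()])
print("vertical axis rows",[proj(s,H+[0,0,z]).round(1).tolist() for z in(.02,.06,.11)])
E
```

```text
grip [0.5624 0.1621 0.1662] hinge [0.5692 0.1579 0.086 ]
upright pred [476.9 188.5] [198.4 191.3]
loop [0.495  0.0629 0.1207]
595 [(137, np.float64(459.0), np.int64(1)), (149, np.float64(450.0), np.int64(1)), (173, np.float64(481.0), np.int64(15)), (179, np.float64(480.4), np.int64(16)), (185, np.float64(479.9), np.int64(15)), (191, np.float64(479.5), np.int64(12)), (197, np.float64(477.7), np.int64(13)), (203, np.float64(476.9), np.int64(12)), (209, np.float64(478.5), np.int64(6)), (215, np.float64(475.0), np.int64(7)), (233, np.float64(480.0), np.int64(1))]
vertical axis rows [[470.4, 217.2], [474.8, 197.7], [480.7, 171.4]]
```

```bash
python3 - <<'E'
from path import *
t,s=snapshot("top"),snapshot("scene")
H=np.array([.5692,.1578,.087])
def pred(c,l):
    w=np.array([-.986*np.sin(l),-.165*np.sin(l),np.cos(l)]);return [proj(c,H+w*d) for d in(.019,.0645,.110)]
for n,c,b in(("t",t,(170,225,170,220)),("s",s,(450,510,150,225))):
    im=c["img"].astype(int);m=np.zeros(im.shape[:2],np.uint8);x0,x1,y0,y1=b
    q=((im[...,2]<105)&(im[...,2]-im[...,0]>15))[y0:y1,x0:x1];m[y0:y1,x0:x1]=q
    k,lab,stt,cen=cv2.connectedComponentsWithStats(m);i=1+np.argmax(stt[1:,4]);P=np.argwhere(lab==i)[:,::-1].astype(float)
    e,v=np.linalg.eigh(np.cov(P.T));d=v[:,1];pr=(P-P.mean(0))@d;print(n,stt[i],"cen",P.mean(0).round(1),"ends",(P.mean(0)+d*pr.min()).round(1),(P.mean(0)+d*pr.max()).round(1))
    for l in(0,.05,.1): print("  lean",l,[x.round(1).tolist() for x in pred(c,l)])
E
```

```text
t [190 185  19  17 188] cen [198.6 192.9] ends [207.3 199.9] [191.  186.8]
  lean 0 [[205.3, 196.6], [200.0, 192.5], [194.1, 188.0]]
  lean 0.05 [[205.3, 197.0], [200.1, 193.9], [194.4, 190.5]]
  lean 0.1 [[205.4, 197.4], [200.3, 195.3], [194.7, 193.0]]
s [466 168  24  52 789] cen [477.5 192.4] ends [482.4 167.9] [472.2 219. ]
  lean 0 [[470.4, 217.2], [475.4, 194.9], [480.8, 170.8]]
  lean 0.05 [[470.3, 216.9], [475.1, 193.9], [480.3, 169.3]]
  lean 0.1 [[470.2, 216.6], [474.9, 193.1], [479.8, 168.0]]
```

```bash
python3 -c "
from bench import robot
o=robot.get_obs();print(o['time'],o['wrist_force']);print(robot.close_job())"
```

```text
41.05 [-0.2156525   0.10450224  0.08929938]
the job is handed in; nothing more can be done
None
```

I did every step in the order asked and handed the job in at 41 s of robot time, well inside the 72 s limit. The robot was touching nothing.

- **Nut:** gripped on its flats and turned about 41° clockwise. The gripper ended at 15.0°, against a hole direction of about 15.2° (15.4–15.7° from the scribed line, 14.75° from the base edges).
- **Pin:** the middle-sized one, now through nut and axle with its loop pushed against the nut at about 20 N. The tip and loop showed within 2 px of the fully-home position in both cameras, apart from one top-view loop reading about 3 px off. I had to put it back in the stand once and grip it at a slant, because the arm could not reach the hole with the pin held straight in line with the fingers.
- **Handle:** upright. The network's grip point suggested about 5° of lean, but the handle's outline in both pictures fits 0°, so I went by the outline.
- **Wheel:** I let go and re-gripped the handle once about 70° into the turn, because it had slid towards the edge of the finger pads. All cranking moves were clockwise. The hinge went from about -108° to about 70–72°, roughly 178–180°. These angles are good to a few degrees, and I could not check for a degree or so of backward creep while lifting the handle.
- **Mug and spectacle case:** not touched. They were detected close to where they started, within 2–3 px.

The last close-up picture could not be viewed because I had reached the 12-picture limit. The final checks are therefore measurements from the images, not a look at them.

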